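# Close a finger-jointed drawer corner in a sprung assembly jig

### The job

Put the finger-jointed drawer side into the assembly jig: draw the sprung jaw back by its knob until its catch holds it, take the side with the fingers out of the stand, lower it upright so that every finger enters its own socket in the drawer front, and press it down fully home. Then press the brass paddle of the catch so that the jaw springs shut and pinches the side upright against the fence. Leave the plain drawer back in the stand, and the sanding block, try square and mallet where they lie.

Things in the scene. Friction and masses are not known exactly. Their poses are not given: they have to be found in the camera images.
- jig: Wooden assembly jig fixed to the bench, 210 x 160 x 64 mm. Origin at bench height near its middle; x points from the brass paddle end to the squaring fence, z up. Fence face at x = 84 mm, fence 62 mm high, top 8 mm bevelled back 6 mm. A pale drawer front lies flat in it, top at z = 32 mm, its fence end cut with six sockets. A bridge 64 mm high with brass spring tubes stands at x = -30 to -14 mm.
- seat (a point): Where the side's origin lies when it is fully home against the fence: (78, 0, 20 mm) in the jig, axes as the jig's. The six sockets lie at y = -50, -30, -10, 10, 30, 50 mm from it, 10.8 mm wide, from the fence back 14.5 mm, so the side may stand up to 2.5 mm short of the fence until the jaw shuts. Its shoulders rest on the drawer front, 12 mm above this point.
- side_board: The drawer side: pale board 12 mm thick (x), 110 wide (y), 130 tall (z) counting a row of six fingers at both the lower and upper end: 12 mm long, 9.2 wide, at y = -50, -30 ... 50, tips eased 2 mm. Origin: centre of the underside, at the lower finger tips. Same when turned half a turn. About 0.1 kg. Stands in one groove of the stand, underside 8 mm above the bench.
- back_board: The plain drawer back: same pale board, 12 x 110 x 122 mm, without fingers, in the other groove. Origin: centre of the underside. Leave it there.
- stand: Plywood stand fixed to the bench, 124 (x) x 132 (y) x 32 mm, with two grooves along its y, at x = -35 and +35 mm, 13.6 mm wide, floor at z = 8 mm. Origin: centre of the underside. Which board stands in which groove varies.
- jaw (a joint): Travel of the dark sprung jaw (m): 0 = shut, its cork face 2 mm off the fence; grows as it is drawn back towards the bridge (jig -x); 0.010 when it pinches the side; the catch holds it at 0.045; end stop 0.050. Spring 6 N shut, 9 N at full travel, drag 25 N per m/s. Jaw 96 mm wide, 34 to 62 mm high.
- jaw_knob (a point): Top of the wooden pull knob on the jaw: 104 mm above the bench, neck 17 mm thick and knob 23 mm, standing on the jaw's top at 62 mm. It lies at x = 49 mm in the jig's frame with the jaw shut and moves with the jaw (x = 4 mm when caught). It can be pinched or pushed from the fence side.
- catch (a joint): Angle of the steel catch lever on the jig's right (-y) side (rad): 0 = hook down. Its hook rides up over the jaw's side pin by itself and drops in front of it at jaw travel 0.045. Pressing the paddle lifts the hook: the jaw is let go at about 0.13 rad; stop at 0.25.
- catch_paddle (a point): Middle of the top face of the brass paddle at the rear end of the catch lever, 28 x 26 mm, 63 mm above the bench at rest, at (-91, -70 mm) in the jig's frame. About 8 mm of travel down lets the jaw go, 14 mm is the stop; takes 2 to 5 N; springs back.
- sanding_block: Cork sanding block, 46 x 90 x 27 mm, lying on the bench. Origin: centre of the underside. Leave it.
- try_square: Try square, rosewood stock and steel blade, 172 x 118 x 17 mm, lying on the bench. Origin: centre of the underside. Leave it.
- log_mallet: Mallet made of a birch log, 85 x 295 x 73 mm, lying beyond the jig. Origin: centre of the underside. Leave it.

How it is judged:
By the outcome, as a careful person would: the job done as asked, in the order asked, and still so for the second after the job is handed in, with the robot touching nothing.
It also fails if it takes over 61 s, if anything falls off the work surface, if the arm or the gripper's body presses on something with over 40 N, if the wrist force passes 120 N, or if a joint passes its speed limit or range.

### The arm

A 7-joint arm with a two-finger parallel gripper is mounted at the origin on the work surface; the furniture and walls round the work are solid. World frame = base frame: x ahead of the robot, y to its left, z up, the work surface at z = 0. Lengths are in m, angles in rad, forces in N, time in s.
With the tool pointing down it reaches from about 0.4 to 0.85 m from the base axis. Payload 10.4 kg.
Tool frame: the origin (TCP) lies between the finger pads; the fingertips stand 19 mm ahead of it and the grasp point (between the pads) is the TCP; x points along the fingers, y is the direction in which the jaws open and shut, and the axes are right-handed (so a half turn about x gives the same grasp; the last joint's range is limited). The gripper opens to 87 mm and grips with 3 to 60 N. Pads are 19 mm wide; open, the fingers measure 117 mm over their backs; the gripper's body (75 mm by 190 mm) begins 51 mm behind the grasp point.
Start: joints at [1.281, 0.332, -0.065, 1.46, 0.022, 1.35, -0.088], TCP at [0.165, -0.603, 0.242] pointing down, gripper open.
Joint ranges: [-2.6, 2.6], [-0.5, 2.12], [-1.47, 1.34], [0.16, 2.42], [-1.27, 4.41], [0.06, 2.06], [-2.6, 2.6]. Speed limits (rad/s): [2.22, 2.22, 2.79, 2.79, 3.14, 3.14, 3.14].

### API

Orientations are given as a unit quaternion [x, y, z, w].
In Python, from bench import r gives the robot as it stands.
- The arm moves only by the tool drive_tool, never from a script. Its argument "motion" is a list of rows, each a list of 4 numbers: the shift along the tool's x, y, z in cm, then the turn about the tool's x in units of 5 degrees (1.0 is 5 degrees). In form: [[tx, ty, tz, twist], ...]. A call has 1 to 20 rows; each row is the pose to reach, as a shift and turn from the pose commanded when the call began, along the tool's axes at that moment; what a row does not reach only later rows make up. A row lasts 1/12 s, in which the tool goes at most 41.7 mm and 7.16 degrees, less where a joint would pass 70% of its speed; a pose out of reach is approached as far as the arm can. A call with a gripper value outside its range is refused whole. "grip" is the closure in counts, from 0 (fully open) to 255 (shut), set as the call begins (left out, the last holds). The fingers move at their own pace and stop on an object; "force" is the grip in N (left out, the last holds). Time passes only in rows, so rows that repeat a pose let the fingers close. It gives the time, the measured TCP pose, the force and the opening at its end, in the units of the state.
- r.read_state(): the state, without advancing time (a new reading comes with each control period).
- r.camera(name): name is "side" or "top"; returns the picture (384x512x3 uint8, red, green, blue); there is no depth.
- r.calibration(name): a dict with "fx", "fy", "cx", "cy" (pixels), "dist" ([k1, k2, p1, p2, k3] as OpenCV has them; the pictures are not rectified), "xyz" and "orientation" of the camera in the world. Camera axes: x right, y up, looking along -z (the intrinsics and any distortion apply to the point x, -y, -z); pixel columns grow to the right and rows downward; lengths in m; the calibration is good to about 2 mm. A picture is of the moment at which its call begins. calibration takes no time and is no camera call.
- r.close_job(): hands the job in, once; it reports no verdict.
The state is a dict: "time": time; "joint_positions": joint angles; "joint_vel": joint speeds; "joint_torque": joint torques, N m; "ee_pos": TCP position; "eef_rot": TCP orientation; "ft_force": force on the tool from outside, world axes, zero at the start; "torque": the same for the moment, N m; "width": finger opening in m.
Only numpy, scipy, OpenCV 4.12 (cv2) and the standard library are available. Lean on these libraries where they do the work, as an engineer would, in place of code of your own. Each camera call takes 0.05 s, during which the arm holds its last target.

## Working session

There is one attempt and no reset: what is moved stays moved. The work goes in short steps, Python scripts to look and compute and a tool call to move; the robot and the scene stay as the last step left them, time stands still between calls to the robot, and variables do not carry over. Pictures are saved under pics/ and viewed, and the job is handed in when it is done.

Besides the shell and the picture viewer there is one more tool, called as name(argument=value, ...) on one line, values as JSON. drive_tool: Moves the arm, as the interface text tells. Its arguments: {"type":"object","properties":{"motion":{"type":"array","items":{"type":"array","items":{"type":"number"}}},"grip":{"type":"number"},"force":{"type":"number"}},"required":["motion"]}

```bash
mkdir -p pics; ls
python3 - <<'E'
from bench import r
import cv2
s=r.read_state(); print(s)
for n in("side","top"):
    im=r.camera(n); cv2.imwrite(f"pics/{n}0.png",im[:,:,::-1]); print(n,r.calibration(n))
E
```

```text
pics
{'time': 0.0, 'joint_positions': array([ 1.2814067 ,  0.33286992, -0.06470479,  1.46092885,  0.02160431,
        1.34990252, -0.0884951 ]), 'joint_vel': array([ 1.14566642e-03,  1.16726405e-03,  1.56678181e-03, -1.17390599e-03,
        2.00625446e-05, -8.49722477e-05, -1.06911001e-03]), 'joint_torque': array([ 3.32043392e-04, -6.23248529e+01,  2.48197897e-02, -3.89914048e+01,
       -6.13284507e-02,  3.95248644e-02,  1.58548964e-04]), 'ee_pos': array([ 0.16467548, -0.60254563,  0.24076111]), 'eef_rot': array([-0.70073307, -0.0945471 ,  0.70091348, -0.09356443]), 'ft_force': array([-0.20454701,  0.3961037 , -0.10954724]), 'torque': array([ 0.00426942, -0.04257828,  0.00554842]), 'width': 0.08682925917848736}
side {'fx': 436.161022203214, 'fy': 436.161022203214, 'cx': 250.12151150349231, 'cy': 187.55051338205493, 'dist': array([-0.02753498,  0.        ,  0.        ,  0.        ,  0.        ]), 'xyz': array([ 0.65538039, -0.69032394,  1.1515285 ]), 'orientation': array([0.25620644, 0.01844341, 0.06933687, 0.96395565])}
top {'fx': 428.5083658501901, 'fy': 428.5083658501901, 'cx': 258.51413386751557, 'cy': 184.89180595690618, 'dist': array([-0.04197412,  0.        ,  0.        ,  0.        ,  0.        ]), 'xyz': array([ 0.47945314, -0.10383782,  1.28476819]), 'orientation': array([ 0.01801436, -0.01973213, -0.70685056,  0.70685813])}
```

Run:
```python
import cv2
for n in("side","top"):
    cv2.imwrite(f"pics/{n}0b.png",cv2.resize(cv2.imread(f"pics/{n}0.png"),(800,600),interpolation=cv2.INTER_CUBIC))
```

```text
(no output)
```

View pics/side0b.png

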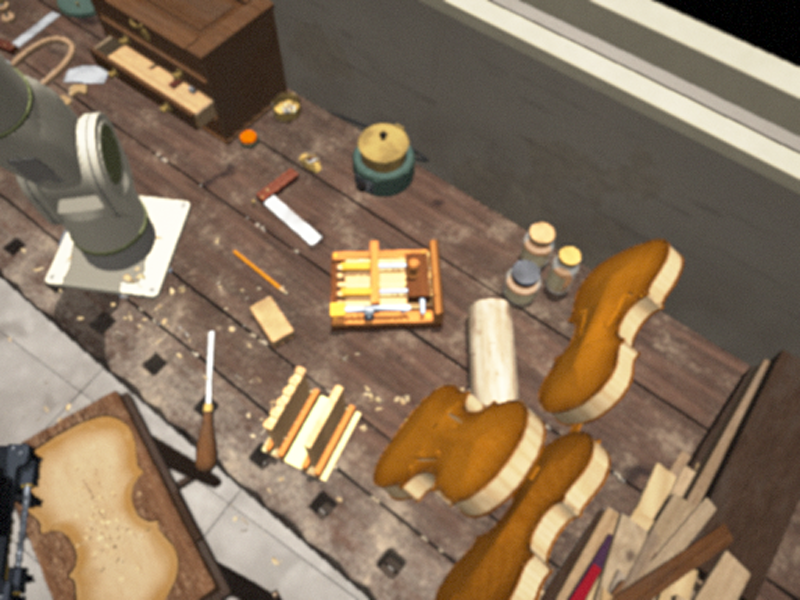

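View pics/top0b.png

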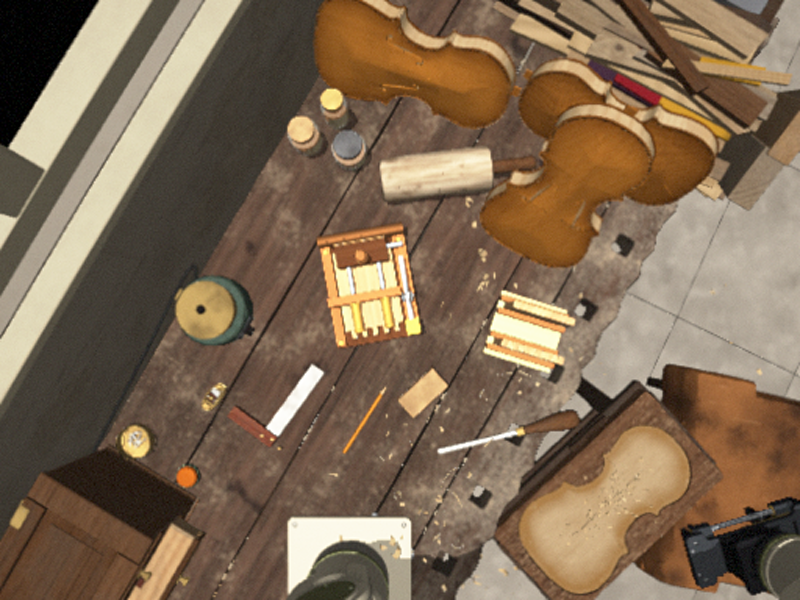

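The side view shows the jig near (385,285) and the stand near (312,425), enlarged scale. The top view shows the jig near (370,285) and the stand near (530,330). I'll zoom in next.

```bash
cat > h.py <<'E'
import numpy as np, cv2
from scipy.spatial.transform import Rotation as R
from bench import r
def cam(n):
    c=r.calibration(n); K=np.array([[c["fx"],0,c["cx"]],[0,c["fy"],c["cy"]],[0,0,1]])
    Rw=R.from_quat(c["orientation"]).as_matrix()@np.diag([1,-1,-1]); return K,np.array(c["dist"]),Rw,np.array(c["xyz"])
def ray(n,uv):
    K,d,Rw,p=cam(n); q=cv2.undistortPoints(np.array(uv,float).reshape(-1,1,2),K,d).reshape(-1,2)
    return p,(Rw@np.c_[q,np.ones(len(q))].T).T
def plane(n,uv,z):
    p,d=ray(n,uv); return p+d*((z-p[2])/d[:,2])[:,None]
def proj(n,P):
    K,d,Rw,p=cam(n); rv,_=cv2.Rodrigues(Rw.T)
    return cv2.projectPoints(np.array(P,float).reshape(-1,3),rv,-Rw.T@p,K,d)[0].reshape(-1,2)
def tri(uvs):  # {'side':uv,'top':uv}
    A=np.zeros((3,3));b=np.zeros(3);L=[]
    for n,uv in uvs.items():
        p,d=ray(n,[uv]);d=d[0]/np.linalg.norm(d[0]);M=np.eye(3)-np.outer(d,d);A+=M;b+=M@p;L.append((p,d))
    x=np.linalg.solve(A,b); return x,[np.linalg.norm(np.cross(x-p,d)) for p,d in L]
def crop(src,out,x0,y0,x1,y1,s,pts=None):
    im=src if not isinstance(src,str) else cv2.imread(src)
    o=cv2.resize(im[y0:y1,x0:x1],None,fx=s,fy=s,interpolation=cv2.INTER_CUBIC)
    if pts is not None:
        for u,v in pts: cv2.drawMarker(o,(int((u-x0+.5)*s),int((v-y0+.5)*s)),(255,0,255),0,10,1)
    for u in range((x0+9)//10*10,x1,10): cv2.putText(o,str(u),(int((u-x0+.5)*s),9),0,.33,(0,255,0));cv2.line(o,(int((u-x0+.5)*s),10),(int((u-x0+.5)*s),16),(0,255,0))
    for v in range((y0+9)//10*10,y1,10): cv2.putText(o,str(v),(0,int((v-y0+.5)*s)),0,.33,(0,255,0));cv2.line(o,(22,int((v-y0+.5)*s)),(28,int((v-y0+.5)*s)),(0,255,0))
    cv2.imwrite(out,o)
E
python3 - <<'E'
from h import *
crop("pics/side0.png","pics/c1.png",205,145,290,215,9)
crop("pics/side0.png","pics/c2.png",160,225,240,310,7)
crop("pics/top0.png","pics/c3.png",195,140,275,225,7)
crop("pics/top0.png","pics/c4.png",300,180,375,245,9)
E
```

```text
(no output)
```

View pics/c1.png

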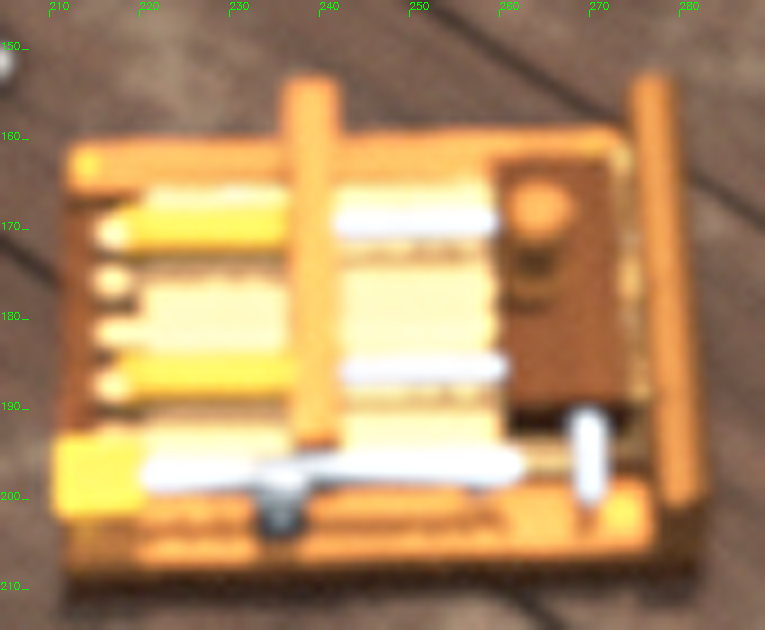

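View pics/c2.png

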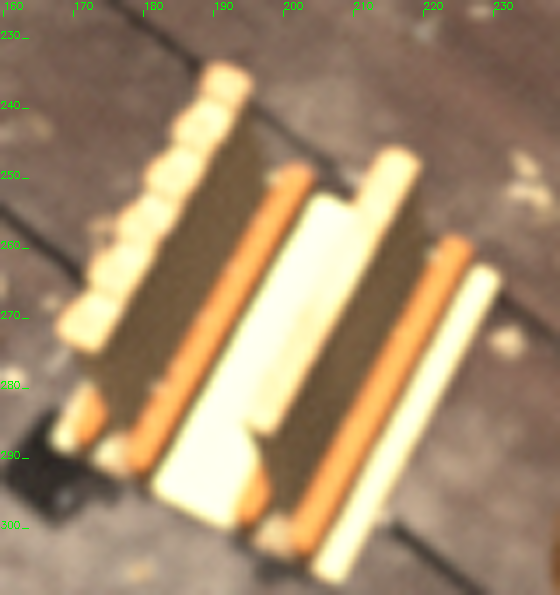

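View pics/c3.png

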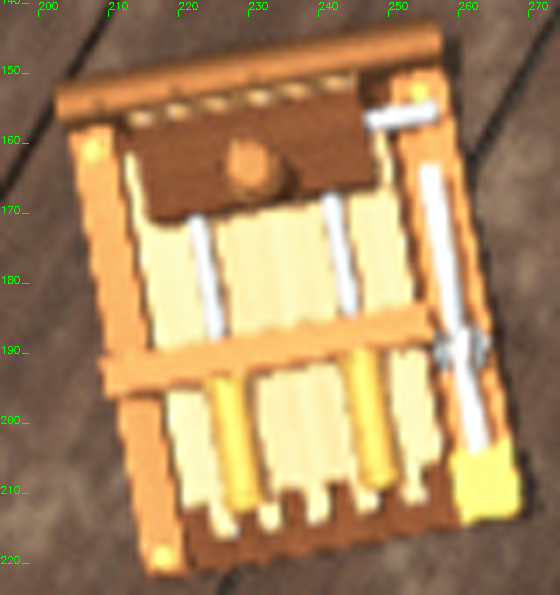

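View pics/c4.png

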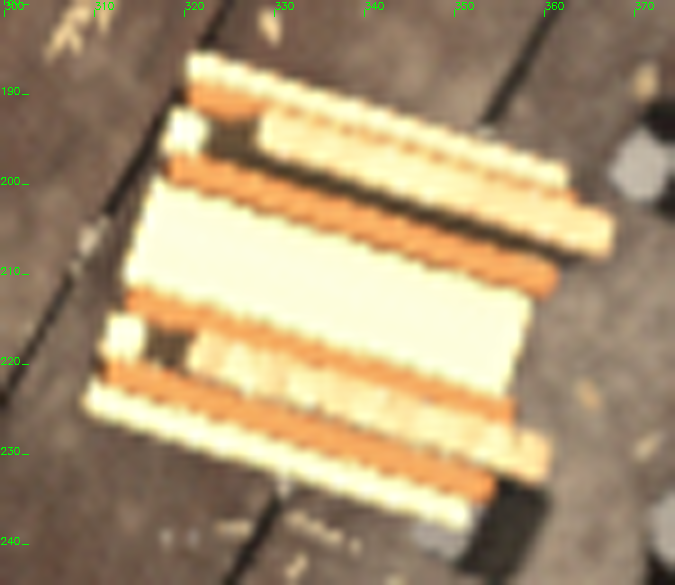

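Run:
```python
from h import *
print(R.from_quat(r.read_state()["eef_rot"]).as_matrix().round(3))
for n,box in (("top",(195,140,275,225)),("side",(205,145,290,215))):
    im=cv2.imread(f"pics/{n}0.png"); hsv=cv2.cvtColor(im,cv2.COLOR_BGR2HSV)
    m=cv2.inRange(hsv,(24,120,180),(36,255,255)); 
    x0,y0,x1,y1=box; z=np.zeros_like(m); z[y0:y1,x0:x1]=m[y0:y1,x0:x1]
    k,l,s,c=cv2.connectedComponentsWithStats(z)
    for i in range(1,k):
        if s[i,4]>8: print(n,"yellow",s[i],c[i].round(2))
P={"top":(263.9,208.2),"side":(215.2,197.0)}
print("paddle",tri(P), plane("top",[P["top"]],.063),plane("side",[P["side"]],.063))
K={"top":(230.5,162.7),"side":(264.5,167.3)}
print("knob",tri(K), plane("top",[K["top"]],.104),plane("side",[K["side"]],.104))
```

```text
[[-0.     0.264 -0.965]
 [ 0.001 -0.965 -0.264]
 [-1.    -0.001  0.   ]]
top yellow [245 190   6  19  51] [247.24 199.33]
top yellow [226 194   5  19  51] [228.02 203.08]
top yellow [261 207   8   8  15] [265.73 211.27]
side yellow [219 168  18   4  62] [227.76 169.69]
side yellow [218 184  20   4  62] [227.84 185.87]
side yellow [212 193   9   9  68] [215.69 197.37]
side yellow [272 200   4   4  12] [273.5 201.5]
paddle (array([ 0.47610145, -0.12269121,  0.07146349]), [np.float64(0.0022890459810150157), np.float64(0.0022890459810150404)]) [[ 0.47828007 -0.12214122  0.063     ]] [[ 0.47249066 -0.11891862  0.063     ]]
knob (array([ 0.60210031, -0.02997048,  0.11115635]), [np.float64(0.0012316006682258588), np.float64(0.0012316006682258076)]) [[ 0.60404959 -0.02918301  0.104     ]] [[ 0.60055451 -0.02584884  0.104     ]]
```

```bash
cat > tr.py <<'E'
from h import *
def prof(im,n,o,yaw,a,b,z,N=120):
    """sample colour along jig-frame segment a->b at height z"""
    c,s=np.cos(yaw),np.sin(yaw); t=np.linspace(0,1,N)[:,None]
    q=np.array(a)*(1-t)+np.array(b)*t
    P=np.c_[o[0]+c*q[:,0]-s*q[:,1],o[1]+s*q[:,0]+c*q[:,1],np.full(N,z)]
    uv=proj(n,P).astype(np.float32)
    return q,cv2.remap(im,uv[:,0].reshape(-1,1),uv[:,1].reshape(-1,1),cv2.INTER_LINEAR)[:,0].astype(float)
E
python3 - <<'E'
from tr import *
yaw=np.radians(9.9)
for n,kn,kz in (("top",(0.60405,-.02918),.104),("side",(.60055,-.02585),.104)):
    im=cv2.GaussianBlur(cv2.imread(f"pics/{n}0.png"),(3,3),0)
    o=(kn[0]-.049*np.cos(yaw),kn[1]-.049*np.sin(yaw)); print(n,"origin",np.round(o,4))
    for y in (-.045,-.03,0,.03,.045,.07):
        q,c=prof(im,n,o,yaw,(-.05,y),(.01,y),.064); b=c[:,0]; g=np.gradient(b)
        i,j=g[:].argmin(),g[:].argmax()
        print(y,"bridge edges x mm: %.1f %.1f"%(1e3*q[i,0],1e3*q[j,0]),b[[0,i,j,-1]].round())
    for x in (.03,.04,.055,.06):
        q,c=prof(im,n,o,yaw,(x,-.07),(x,.07),.062,141); print("jaw y blue @x",x,c[::7,0].astype(int),c[::7,1].astype(int))
E
```

```text
top origin [ 0.5558 -0.0376]
-0.045 bridge edges x mm: -36.4 -15.7 [194. 167. 138. 190.]
-0.03 bridge edges x mm: -4.1 -14.7 [112. 210. 157. 205.]
0 bridge edges x mm: -32.9 -16.2 [182. 121. 137. 184.]
0.03 bridge edges x mm: -34.9 -16.2 [116. 110. 153. 228.]
0.045 bridge edges x mm: -33.9 -17.2 [194. 132. 132. 190.]
0.07 bridge edges x mm: -37.9 -28.8 [ 97.  96. 100.  98.]
jaw y blue @x 0.03 [238 147  87 167 160 146 229 173 150 164 164 154 147 135 231 174 171 180
  92 107  99] [243 197 134 231 222 197 233 222 212 226 227 217 208 181 235 226 231 239
 151 186 170]
jaw y blue @x 0.04 [190 123  88 107  53  51  62  52  36  37  53  56  51  49  58  49  51 133
 105 109 106] [229 187 130 155  85  82  90  82  60  63  91  96  82  80  86  81  85 189
 164 188 181]
jaw y blue @x 0.055 [114 101  97 115  54  53  54  53  52  62  94  97  61  54  52  53  54 125
  97 110 105] [168 145 126 156  87  87  88  85  83 107 165 169 101  89  87  88  89 180
 156 192 180]
jaw y blue @x 0.06 [211 201 207 163  57  55  57  54  55  56  79  85  56  54  54  55  54 124
 103 110 106] [218 208 211 176  90  88  90  89  89 
[... 495 characters left out ...]
248 216 161 111 105
  94  80  79] [254 251 242 199 204 247 241 247 244 246 236 198 214 250 252 234 201 197
 147  97  93]
jaw y blue @x 0.04 [225 140  45  48  70 104  80  64  55  56  55  51  66 103  88  70  66  93
  89  78  78] [239 171  68  74 101 125 109 103  88  94  95  85  99 140 141 115 117 174
 140  93  93]
jaw y blue @x 0.055 [151 130  80  46  55  57  58  58  54  54  49  44  59  87  94  71  60  85
  82  79  70] [195 159  87  65  91  95  96  96  90  95  88  79 110 164 176 126 105 156
 130  93  82]
jaw y blue @x 0.06 [229 226 196  87  56  59  58  59  57  57  56  53  57  71  79  63  60  85
  85  75  61] [234 228 193 100  92  96  97  97  96  98  99  91  99 129 140 108 105 157
 131  89  73]
```

Run:
```python
from tr import *
yaw=np.radians(9.9); o=(.5558,-.0376); n="top"
im=cv2.imread(f"pics/{n}0.png")
def edges(ys,x0,x1,z,ch,sign,ax=0):
    out=[]
    for y in ys:
        a,b=((x0,y),(x1,y)) if ax==0 else ((y,x0),(y,x1))
        q,c=prof(im,n,o,yaw,a,b,z,200); g=np.gradient(cv2.GaussianBlur(c[:,ch].reshape(-1,1),(1,21),0)[:,0])*sign
        w=np.clip(g-.4*g.max(),0,None); i=g.argmax(); w[abs(np.arange(200)-i)>30]=0
        out.append((y,(w*q[:,ax]).sum()/w.sum()))
    o_=np.array(out); p=np.polyfit(o_[:,0],o_[:,1],1); res=o_[:,1]-np.polyval(p,o_[:,0])
    k=abs(res)<2*abs(res).std()+1e-9;p=np.polyfit(o_[k,0],o_[k,1],1)
    print(" slope deg %.2f  at0 mm %.2f rms %.2f"%(np.degrees(p[0]),p[1]*1e3,1e3*res[k].std()), (o_[::4,1]*1e3).round(1))
print("fence rear (R up->down)");edges(np.linspace(-.07,.07,29),.09,.125,.062,2,-1)
print("fence front rise");edges(np.linspace(-.04,.04,29),.06,.095,.062,2,1)
print("jaw rear edge");edges(np.linspace(-.042,.042,29),.02,.045,.062,1,-1)
print("bridge front");edges(np.linspace(-.05,.05,29),-.022,-.006,.064,0,1)
print("bridge rear");edges(np.linspace(-.05,.05,29),-.045,-.022,.064,0,-1)
print("jig rear");edges(np.linspace(-.05,.06,29),-.12,-.095,.03,2,1)
print("jaw -y");edges(np.linspace(.035,.048,10),-.06,-.035,.062,1,-1,1)
print("jaw +y");edges(np.linspace(.035,.065,10),.035,.06,.062,1,1,1)
print("left rail out");edges(np.linspace(-.09,.08,29),.065,.095,.04,2,-1,1)
print("right rail out");edges(np.linspace(-.06,.08,29),-.095,-.065,.04,2,1,1)
```

```text
fence rear (R up->down)
 slope deg -0.01  at0 mm 95.89 rms 0.49 [95.8 95.8 95.5 96.2 96.1 96.4 95.2 97.3]
fence front rise
 slope deg -0.16  at0 mm 86.39 rms 1.10 [86.4 86.5 86.5 76.5 86.4 86.4 76.5 86. ]
jaw rear edge
 slope deg -0.21  at0 mm 33.25 rms 0.46 [32.9 34.3 33.1 33.5 32.5 32.  35.7 33.2]
bridge front
 slope deg -0.21  at0 mm -14.76 rms 0.78 [-14.  -16.2 -13.5 -13.6 -14.6 -15.  -15.3 -15.9]
bridge rear
 slope deg -0.94  at0 mm -33.76 rms 1.59 [-33.5 -43.3 -34.  -33.3 -33.3 -23.6 -38.7 -33.6]
jig rear
 slope deg 0.28  at0 mm -106.57 rms 1.55 [-106.4 -106.3  -96.  -107.3 -108.5 -108.2  -96.2 -108. ]
jaw -y
 slope deg 53.21  at0 mm -92.20 rms 1.18 [-58.6 -49.8 -49.1]
jaw +y
 slope deg 2.11  at0 mm 46.46 rms 1.39 [57.5 48.  48.5]
left rail out
 slope deg 0.37  at0 mm 75.51 rms 0.49 [75.  74.4 75.6 80.  76.1 75.2 76.3 76. ]
right rail out
 slope deg 0.32  at0 mm -82.98 rms 0.97 [-83.5 -72.  -83.2 -82.6 -82.6 -83.3 -83.5 -81.7]
```

Run:
```python
from tr import *
T=plane("top",[(320.8,218.2),(360.3,230.1)],.138); S=plane("side",[(192.1,235.6),(170.6,272.1)],.138)
for A in(T,S):
    d=A[1]-A[0]; print(A.round(4), "len",np.linalg.norm(d),"mid",A.mean(0).round(4),"ang",np.degrees(np.arctan2(d[1],d[0])))
print(tri({"top":(320.8,218.2),"side":(192.1,235.6)}),tri({"top":(360.3,230.1),"side":(170.6,272.1)}))
# stand pale base ends top view: outer long strips
for a in ((321.5,187),(361.5,199.5),(309.5,224.5),(350.5,238)): print(plane("top",[a],.0).round(4))
```

```text
[[ 0.4516 -0.2731  0.138 ]
 [ 0.4197 -0.3788  0.138 ]] len 0.11040892063548356 mid [ 0.4356 -0.326   0.138 ] ang -106.79323770396049
[[ 0.4476 -0.2756  0.138 ]
 [ 0.416  -0.3768  0.138 ]] len 0.10600636019914261 mid [ 0.4318 -0.3262  0.138 ] ang -107.33339960542139
(array([ 0.44938989, -0.27412246,  0.13599548]), [np.float64(0.002264118932917519), np.float64(0.002264118932917399)]) (array([ 0.41864379, -0.37801985,  0.14329388]), [np.float64(0.0013974205855365835), np.float64(0.0013974205855365291)])
[[ 0.5418 -0.2963  0.    ]]
[[ 0.5042 -0.4166  0.    ]]
[[ 0.4295 -0.2595  0.    ]]
[[ 0.389  -0.3822  0.    ]]
```

```bash
cat > go.py <<'E'
from h import *
def go(t,ydeg):
    s=r.read_state(); M=R.from_quat(s["eef_rot"]).as_matrix(); d=M.T@(np.array(t)-s["ee_pos"])*100
    a=np.degrees(np.arctan2(M[1,1],M[0,1])); tw=-((ydeg-a+180)%360-180)/5
    print("t=%.1f"%s["time"],"yaw",a.round(2),"shift cm",d.round(2),"twist",round(tw,3),"F",s["ft_force"].round(1),"w",round(s["width"],4),"q",s["joint_positions"].round(2))
E
python3 -c "
from go import *
go((.6015,-.028,.20),10.1)"
```

```text
t=0.1 yaw -74.71 shift cm [  4.14 -43.9  -57.28] twist -16.962 F [ 0.4 -0.9 -0.9] w 0.0875 q [ 1.28  0.33 -0.06  1.46  0.02  1.35 -0.09]
```

drive_tool(motion=[[0, -2.4, -3.2, -0.9], [0, -4.9, -6.4, -1.9], [0, -7.3, -9.5, -2.8], [0, -9.8, -12.7, -3.8], [0, -12.2, -15.9, -4.7], [0, -14.6, -19.1, -5.7], [0, -17.1, -22.3, -6.6], [0, -19.5, -25.5, -7.5], [0, -22, -28.6, -8.5], [0, -24.4, -31.8, -9.4], [0, -26.8, -35, -10.4], [0, -29.3, -38.2, -11.3], [0.5, -31.7, -41.4, -12.3], [1, -34.2, -44.5, -13.2], [1.5, -36.6, -47.7, -14.1], [2.2, -39, -50.9, -15.1], [3, -41.5, -54.1, -16], [3.6, -43, -56.2, -16.7], [4.1, -43.9, -57.3, -16.96], [4.1, -43.9, -57.3, -16.96]])

```text
time: 1.77
ee_pos: [0.602, -0.0249, 0.1988]
eef_rot: [0.453, 0.544, -0.453, 0.542]
ft_force: [-1.0, -0.1, -0.3]
width: 0.0869
```

Run:
```python
from go import *
go((.6015,-.028,.093),10.1)
for n in("side","top"):
    im=r.camera(n); cv2.imwrite(f"pics/{n}1.png",im[:,:,::-1])
crop("pics/side1.png","pics/d1.png",205,105,305,215,6)
crop("pics/top1.png","pics/d2.png",185,110,285,225,5)
```

```text
t=1.8 yaw 10.37 shift cm [10.58 -0.09  0.32] twist 0.055 F [-1.  -0.1 -0.3] w 0.0869 q [ 0.5   0.39 -0.68  1.55  0.25  1.29 -0.03]
```

View pics/d1.png

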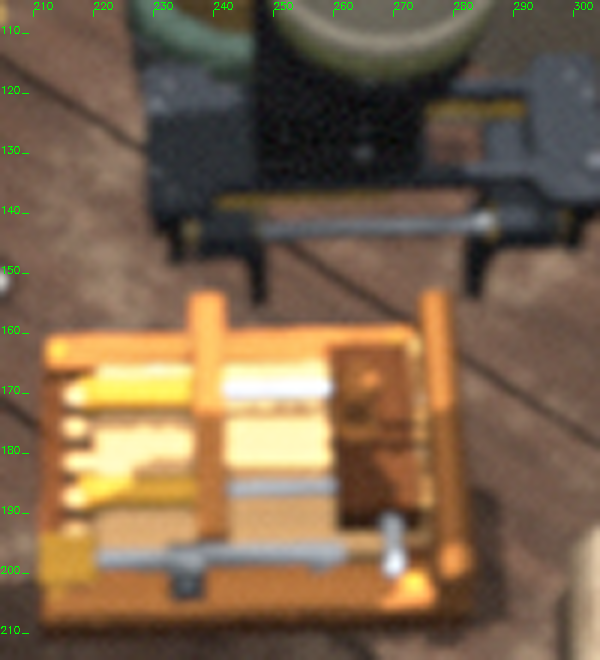

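View pics/d2.png

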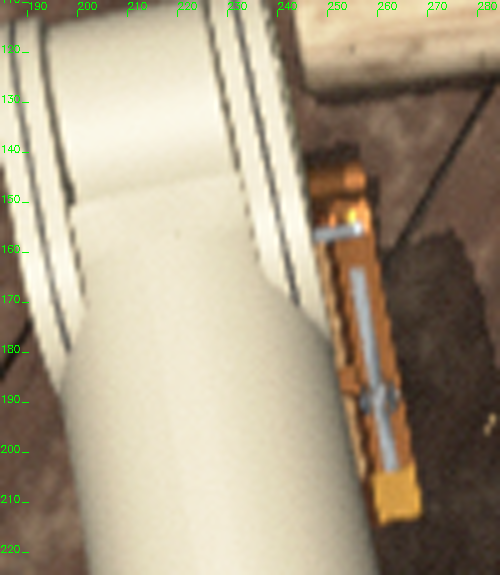

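Run:
```python
from go import *
s=r.read_state(); M=R.from_quat(s["eef_rot"]).as_matrix(); p=s["ee_pos"]
for y in(-.0435,-.0585,.0435,.0585):
  for z in (-.0095,.0095): print(y,z,proj("side",[p+M@np.array([.019,y,z])])[0].round(1))
print(proj("side",[(.6015,-.028,.104)]))
crop("pics/side1.png","pics/d3.png",240,135,295,160,14)
```

```text
-0.0435 -0.0095 [249.2 150.4]
-0.0435 0.0095 [249.4 156.3]
-0.0585 -0.0095 [243.6 150.6]
-0.0585 0.0095 [243.8 156.4]
0.0435 -0.0095 [281.4 149.6]
0.0435 0.0095 [281.9 155.5]
0.0585 -0.0095 [286.9 149.5]
0.0585 0.0095 [287.4 155.3]
[[264.73417428 167.97365041]]
```

View pics/d3.png

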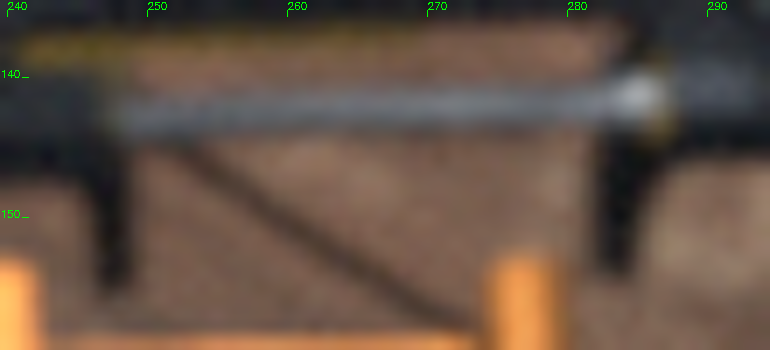

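```bash
python3 -c "
from go import *
go((.6005,-.029,.093),10.1)"
```

```text
t=1.9 yaw 10.01 shift cm [10.7  -0.07 -0.02] twist -0.017 F [-0.6 -0.3 -0.1] w 0.0869 q [ 0.51  0.39 -0.68  1.55  0.25  1.29 -0.03]
```

drive_tool(motion=[[3, 0, 0, 0], [6, -0.05, 0, 0], [9, -0.05, 0, 0], [10.4, -0.05, 0, 0], [10.7, -0.05, 0, 0], [10.7, -0.05, 0, 0]])

```text
time: 2.37
ee_pos: [0.601, -0.0297, 0.0938]
eef_rot: [0.454, 0.542, -0.455, 0.542]
ft_force: [-0.3, 0.0, 0.3]
width: 0.0873
```

drive_tool(motion=[[0, 0, 0, 0], [0, 0, 0, 0], [0, 0, 0, 0], [0, 0, 0, 0], [0, 0, 0, 0], [0, 0, 0, 0], [0, 0, 0, 0]], grip=255, force=15)

```text
time: 2.95
ee_pos: [0.6013, -0.0284, 0.0937]
eef_rot: [0.454, 0.542, -0.454, 0.542]
ft_force: [0.6, 0.3, -0.3]
width: 0.0483
```

Run:
```python
from go import *
go((.6005,-.029,.093),10.1)
im=r.camera("side"); cv2.imwrite(f"pics/side2.png",im[:,:,::-1])
crop("pics/side2.png","pics/e1.png",205,125,305,215,7)
```

```text
t=3.0 yaw 10.09 shift cm [ 0.07 -0.09  0.04] twist -0.002 F [ 0.6  0.3 -0.3] w 0.0483 q [ 0.48  0.49 -0.64  1.66  0.32  1.1  -0.08]
```

View pics/e1.png

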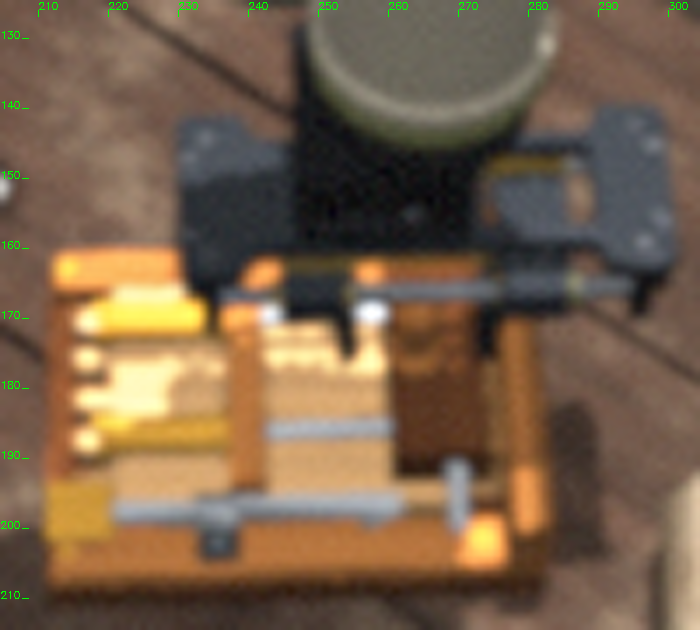

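The side view shows the fingers straddling the knob, with the left finger at (254,173) and the right at (274,172). They are still closing.

drive_tool(motion=[[0, 0, 0, 0], [0, 0, 0, 0], [0, 0, 0, 0], [0, 0, 0, 0], [0, 0, 0, 0], [0, 0, 0, 0]])

```text
time: 3.5
ee_pos: [0.6016, -0.0284, 0.0936]
eef_rot: [0.454, 0.542, -0.454, 0.542]
ft_force: [2.0, -0.4, -2.2]
width: 0.0164
```

drive_tool(motion=[[0, -0.5, 0, 0], [0, -1, 0, 0], [0, -1.6, 0, 0], [0, -2.2, 0, 0], [0, -2.8, 0, 0], [0, -3.4, 0, 0], [0, -4, 0, 0], [0, -4.4, 0, 0], [0, -4.6, 0, 0], [0, -4.7, 0, 0], [0, -4.75, 0, 0], [0, -4.75, 0, 0]])

```text
time: 4.5
ee_pos: [0.5557, -0.0366, 0.0936]
eef_rot: [0.455, 0.541, -0.453, 0.543]
ft_force: [7.9, 1.5, -7.9]
width: 0.0162
```

Run:
```python
from go import *
go((.6005,-.029,.093),10.1)
im=r.camera("side"); cv2.imwrite(f"pics/side3.png",im[:,:,::-1])
crop("pics/side3.png","pics/e2.png",205,125,305,215,7)
```

```text
t=4.5 yaw 10.09 shift cm [0.08 4.55 0.04] twist -0.002 F [ 7.9  1.5 -7.9] w 0.0162 q [ 0.54  0.39 -0.67  1.78  0.28  1.06 -0.05]
```

View pics/e2.png

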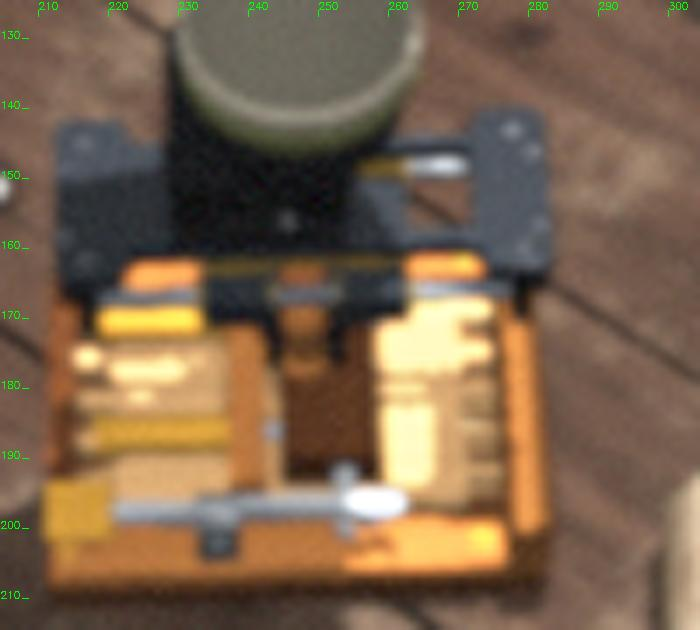

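drive_tool(motion=[[0, 0.1, 0, 0], [0, 0.2, 0, 0], [0, 0.25, 0, 0], [0, 0.25, 0, 0], [0, 0.25, 0, 0]])

```text
time: 4.97
ee_pos: [0.5574, -0.0363, 0.0936]
eef_rot: [0.454, 0.542, -0.454, 0.542]
ft_force: [5.6, 0.8, -4.5]
width: 0.0165
```

drive_tool(motion=[[0, 0, 0, 0], [0, 0, 0, 0], [0, 0, 0, 0], [0, 0, 0, 0], [0, 0, 0, 0], [0, 0, 0, 0], [0, 0, 0, 0]], grip=60)

```text
time: 5.55
ee_pos: [0.5569, -0.0364, 0.0935]
eef_rot: [0.454, 0.542, -0.454, 0.542]
ft_force: [-0.5, 0.0, -0.7]
width: 0.0551
```

drive_tool(motion=[[-2, 0, 0, 0], [-5, 0, 0, 0], [-9, 0, 0, 0], [-11, 0, 0, 0], [-11, 0, 0, 0]])

```text
time: 5.97
ee_pos: [0.5592, -0.036, 0.2088]
eef_rot: [0.455, 0.54, -0.453, 0.544]
ft_force: [0.6, -0.2, -0.7]
width: 0.0664
```

Run:
```python
from go import *
go((.432,-.327,.23),-17)
im=r.camera("side"); cv2.imwrite(f"pics/side4.png",im[:,:,::-1])
crop("pics/side4.png","pics/e2.png",205,105,305,215,7)
```

```text
t=6.0 yaw 10.09 shift cm [ -2.19 -17.61  26.43] twist 5.418 F [ 0.6 -0.2 -0.7] w 0.0664 q [ 0.58  0.28 -0.7   1.66  0.19  1.27  0.02]
```

View pics/e2.png

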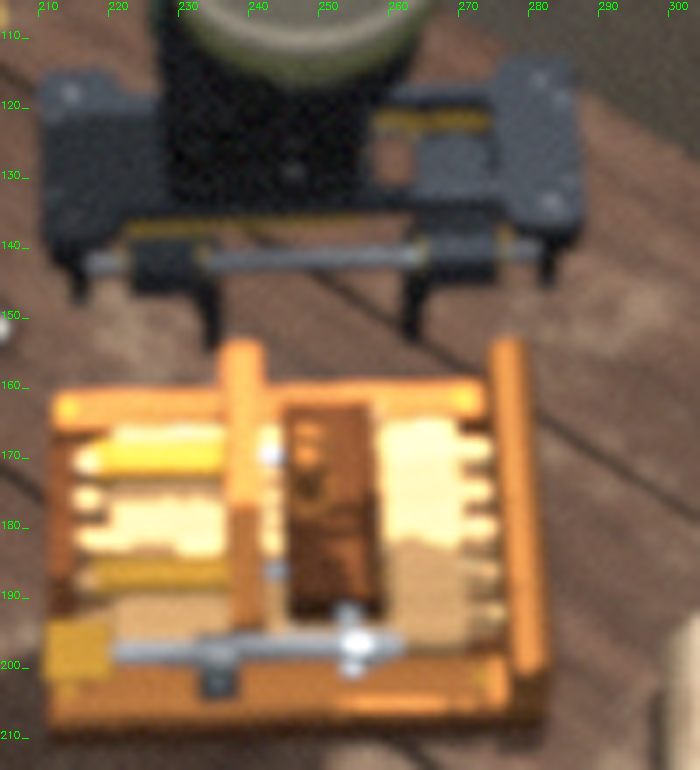

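The jaw is held: the knob is at (247,168), and the hook lies in front of the pin at (254,196). Teeth are visible at u≈270, v≈169–192. Next I go to the fingered board.

drive_tool(motion=[[-0.5, -1.5, 2.2, 0.5], [-1, -3.2, 4.8, 1], [-1.5, -5, 7.5, 1.5], [-2, -6.8, 10.2, 2.1], [-2, -8.6, 12.9, 2.6], [-2, -10.4, 15.6, 3.2], [-2, -12.2, 18.3, 3.8], [-2, -13.9, 20.9, 4.3], [-2, -15.5, 23.2, 4.8], [-2, -16.7, 25, 5.2], [-2, -17.4, 26.1, 5.4], [-2, -17.6, 26.4, 5.42], [-2, -17.6, 26.4, 5.42], [-2, -17.6, 26.4, 5.42]])

```text
time: 7.18
ee_pos: [0.4309, -0.3255, 0.2234]
eef_rot: [0.568, 0.422, -0.568, 0.421]
ft_force: [0.1, -0.3, -0.9]
width: 0.0669
```

Run:
```python
from go import *
go((.432,-.327,.106),-17)
for n in("side","top"):
    im=r.camera(n); cv2.imwrite(f"pics/{n}5.png",im[:,:,::-1])
crop("pics/side5.png","pics/f1.png",150,200,250,310,7)
crop("pics/top5.png","pics/f2.png",190,135,275,225,7)
```

```text
t=7.2 yaw -16.85 shift cm [11.74  0.15  0.12] twist 0.029 F [ 0.1 -0.3 -0.9] w 0.0669 q [ 0.97  0.19 -0.45  1.69  0.09  1.28  0.2 ]
```

View pics/f1.png

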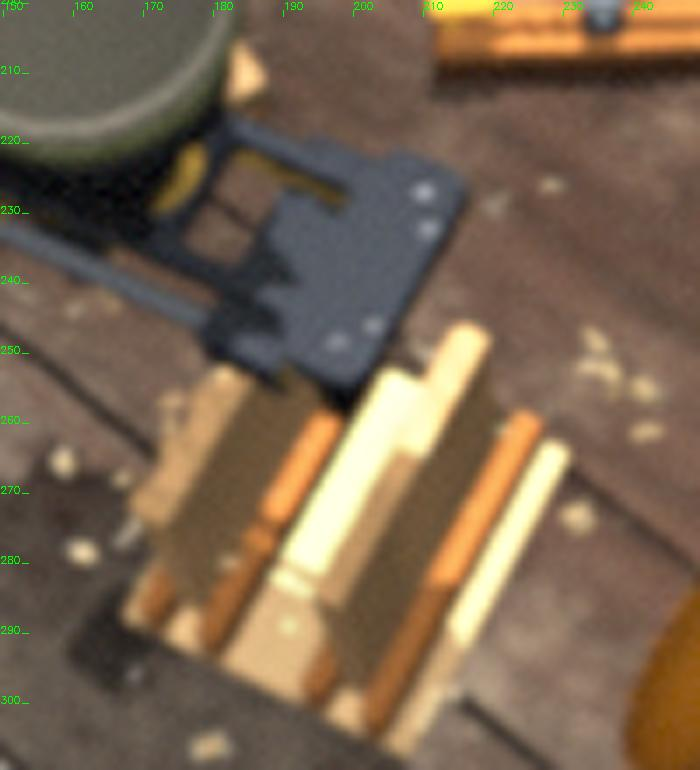

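View pics/f2.png

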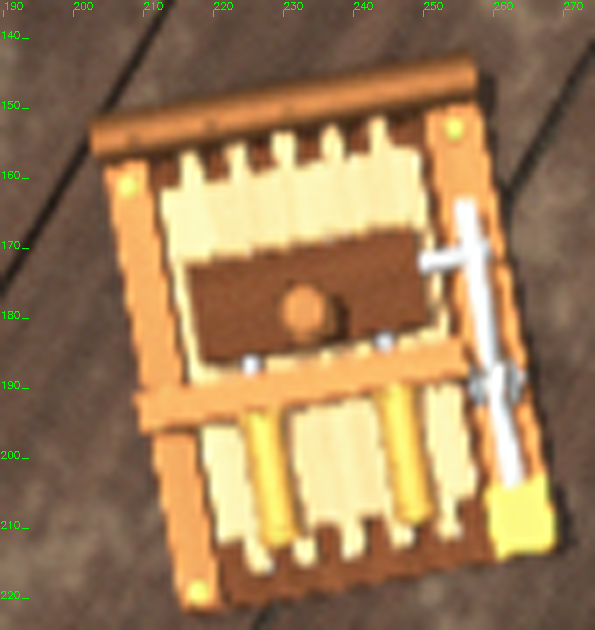

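Run:
```python
from tr import *
yaw=np.radians(10.1); c,s=np.cos(yaw),np.sin(yaw)
o0=np.array([.6016,-.0284])-.049*np.array([c,s]); print("o",o0)
for n,f,dx in(("top","pics/top5.png",2.4),("side","pics/side4.png",0)):
    im=cv2.imread(f)
    for x in (.074,.076,.078,.080):
        q,C=prof(im,n,o0+np.array([dx*1e-3,0]),yaw,(x,-.062),(x,.062),.032,249); b=C[:,1]
        ce=[]
        for t in(-.04,-.02,0,.02,.04):
            # local maximum centroid
            w=(abs(q[:,1]-t)<.009); v=np.where(w,b-b[w].min()-0.5*np.ptp(b[w]),0).clip(0); ce.append((v*q[:,1]).sum()/v.sum()*1e3-t*1e3)
        print(n,x,np.round(ce,1),np.ptp(b))
```

```text
o [ 0.55335934 -0.03699297]
top 0.074 [ 0.1 -0.   0.2  0.2 -0.1] 174.0
top 0.076 [ 0.1 -0.1  0.1 -0.   0. ] 180.0
top 0.078 [-0.  -0.1  0.1 -0.1  0.2] 184.0
top 0.08 [-0.2 -0.2 -0.  -0.4  0. ] 198.0
side 0.074 [2.  3.2 3.  1.9 2.7] 186.0
side 0.076 [1.9 2.5 3.  1.7 2.7] 186.0
side 0.078 [1.6 2.  3.1 1.8 2.7] 187.0
side 0.08 [1.6 1.8 3.2 1.7 2.7] 170.0
```

Run:
```python
from tr import *
for n,f,o in(("top","pics/top0.png",(.434,-.326)),("side","pics/side0.png",(.432,-.326))):
    im=cv2.imread(f)
    for yw in (-17,):
      for x in(-.003,0,.003):
        q,C=prof(im,n,o,np.radians(yw),(x,-.07),(x,.07),.138,281); b=C[:,0]
        g=np.gradient(cv2.GaussianBlur(b.reshape(-1,1),(1,15),0)[:,0]); 
        i=g[:80].argmax(); j=200+g[200:].argmin(); print(n,x,"ends mm",(q[i,1]*1e3).round(1),(q[j,1]*1e3).round(1))
        print(b[::8].astype(int))
    for y in (-.05,-.03,-.01,.01,.03,.05):
        q,C=prof(im,n,o,np.radians(-17),(-.02,y),(.02,y),.138,161); b=C[:,1]
        g=np.gradient(cv2.GaussianBlur(b.reshape(-1,1),(1,11),0)[:,0]); print(n,y,"faces",(q[g.argmax(),0]*1e3).round(1),(q[g.argmin(),0]*1e3).round(1))
```

```text
top -0.003 ends mm -56.0 56.0
[121 127 128 119 150 163 172 177 196 180 164 174 171 179 167 166 173 184
 186 164 165 152 197 178 151 158 180 198 185 163 149 167  77  57  67 142]
top 0 ends mm -55.0 56.0
[121 126 123 118 146 163 161 180 190 172 162 182 185 187 176 166 169 180
 185 173 167 174 188 190 163 162 178 195 194 162 161 168  74  58  60 139]
top 0.003 ends mm -42.0 56.0
[121 121 119 122 143 163 151 170 189 165 164 176 182 183 170 161 152 181
 174 166 162 173 173 176 165 157 170 176 197 165 160 150  71  61  66 113]
top -0.05 faces -6.2 7.2
top -0.03 faces 13.0 -18.2
top -0.01 faces 14.5 -18.5
top 0.01 faces -5.0 -17.8
top 0.03 faces -5.8 -17.0
top 0.05 faces 13.8 -17.0
side -0.003 ends mm -55.5 56.0
[124 137 132 133 177 181 180 180 154 171 186 181 176 165 178 186 178 182
 163 174 186 182 171 156 176 184 179 178 154 155 170 151 103  84  89  88]
side 0 ends mm -55.5 56.0
[121 135 135 125 175 186 194 211 181 182 192 194 207 190 187 189 191 207
 180 181 190 194 203 179 177 187 185 203 169 169 179 159 103  78  84  87]
side 0.003 ends mm -56.0 56.5
[111 112 100 108 179 190 197 210 181 182 193 199 211 197 188 184 196 203
 172 182 190 196 205 177 181 186 195 209 175 172 177 157 101  84  84  88]
side -0.05 faces -7.8 9.0
side -0.03 faces -8.8 8.8
side -0.01 faces -8.0 8.8
side 0.01 faces -8.0 9.3
side 0.03 faces -8.2 9.5
side 0.05 faces -8.2 9.0
```

```bash
python3 -c "
from go import *
go((.432,-.327,.106),-17)"
```

```text
t=7.3 yaw -16.83 shift cm [11.76  0.14  0.13] twist 0.034 F [-0.2 -0.2 -0.1] w 0.0665 q [ 0.97  0.19 -0.45  1.69  0.09  1.28  0.2 ]
```

drive_tool(motion=[[3, 0.14, 0.13, 0.03], [6, 0.14, 0.13, 0.03], [9, 0.14, 0.13, 0.03], [11, 0.14, 0.13, 0.03], [11.7, 0.14, 0.13, 0.03], [11.7, 0.14, 0.13, 0.03], [11.7, 0.14, 0.13, 0.03]])

```text
time: 7.87
ee_pos: [0.4317, -0.3284, 0.1075]
eef_rot: [0.569, 0.42, -0.569, 0.42]
ft_force: [0.7, 0.5, -1.1]
width: 0.0671
```

```bash
python3 -c "
from go import *
go((.432,-.327,.106),-17)
im=r.camera('side'); cv2.imwrite('pics/side6.png',im[:,:,::-1])
crop('pics/side6.png','pics/f1.png',140,215,240,310,7)"
```

```text
t=7.9 yaw -17.09 shift cm [ 0.15 -0.02 -0.14] twist -0.019 F [ 0.7  0.5 -1.1] w 0.0671 q [ 0.95  0.3  -0.44  1.82  0.15  1.05  0.15]
```

View pics/f1.png

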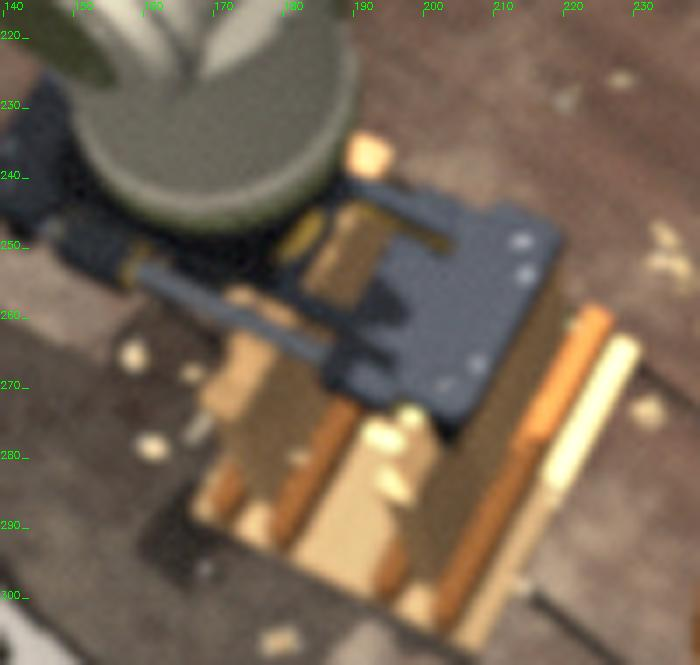

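The gripper straddles the fingered board, which runs from its far end at (190,237) to its near end at (172,270). No contact is shown, so I close.

drive_tool(motion=[[0, 0, 0, 0], [0, 0, 0, 0], [0, 0, 0, 0], [0, 0, 0, 0], [0, 0, 0, 0], [0, 0, 0, 0], [0, 0, 0, 0], [0, 0, 0, 0], [0, 0, 0, 0], [0, 0, 0, 0], [0, 0, 0, 0], [0, 0, 0, 0], [0, 0, 0, 0], [0, 0, 0, 0]], grip=255, force=35)

```text
time: 9.08
ee_pos: [0.4309, -0.3287, 0.1065]
eef_rot: [-0.569, -0.42, 0.569, -0.42]
ft_force: [-0.0, 0.3, -1.2]
width: 0.0117
```

drive_tool(motion=[[-0.5, 0, 0, 0], [-1.2, 0, 0, 0], [-2.2, 0, 0, 0], [-3.4, 0, 0, 0], [-4.8, 0, 0, 0], [-6.4, 0, 0, 0], [-8, 0, 0, 0], [-9.6, 0, 0, 0], [-11.2, 0, 0, 0], [-12.4, 0, 0, 0], [-13, 0, 0, 0], [-13, 0, 0, 0], [-13, 0, 0, 0]])

```text
time: 10.17
ee_pos: [0.4308, -0.3287, 0.2365]
eef_rot: [-0.569, -0.42, 0.569, -0.42]
ft_force: [-0.1, -0.3, -2.2]
width: 0.012
```

Run:
```python
from go import *
yaw=np.radians(10.1); ex=np.array([np.cos(yaw),np.sin(yaw)]); ey=np.array([-ex[1],ex[0]])
o=np.array([.5534,-.0370]); t=o+.077*ex-.0019*ey; print("seat tcp",t)
go((*t,.25),10.1)
im=r.camera('side'); cv2.imwrite('pics/side7.png',im[:,:,::-1])
crop('pics/side7.png','pics/f1.png',120,180,240,310,6)
```

```text
seat tcp [ 0.62953994 -0.02536732]
t=10.2 yaw -17.17 shift cm [ -1.36  10.03 -34.85] twist -5.453 F [-0.1 -0.3 -2.2] w 0.012 q [ 0.97  0.18 -0.45  1.67  0.08  1.31  0.2 ]
```

View pics/f1.png

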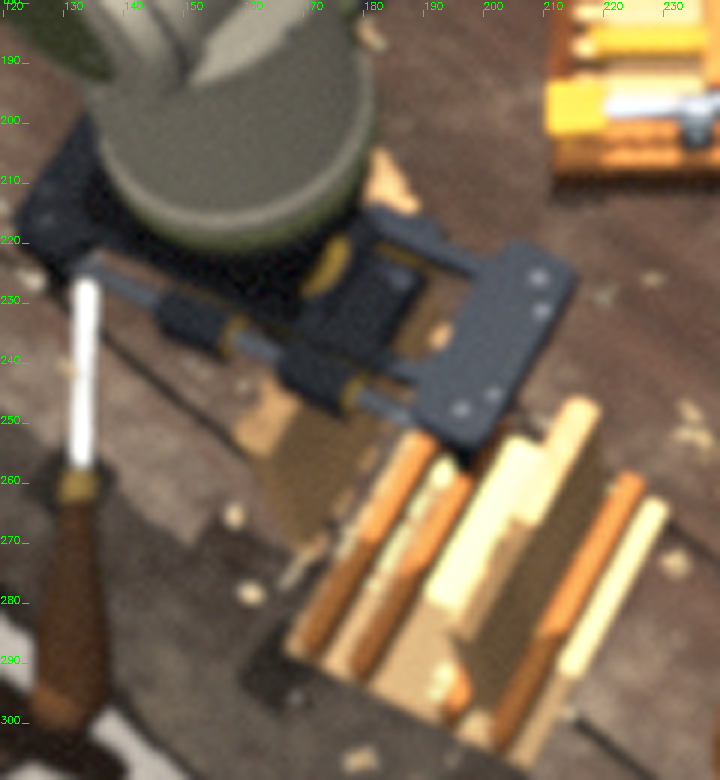

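The board is lifted out. Its top shows from (182,208) to (160,252), the left groove is empty, and the back board is still in place. I'll check the board's offset along its width from the visible ends.

Run:
```python
from tr import *
s=r.read_state(); p=s["ee_pos"]; zt=p[2]-.0985+.130; print("top z",zt)
im=cv2.imread("pics/side7.png")
for x in(-.004,-.002,0,.002,.004):
    q,C=prof(im,"side",p[:2],np.radians(-17.17),(x,-.075),(x,-.025),zt,201); b=C[:,1]
    print("near",x,b[::8].astype(int), q[np.gradient(cv2.GaussianBlur(b.reshape(-1,1),(1,15),0)[:,0]).argmax(),1])
    q,C=prof(im,"side",p[:2],np.radians(-17.17),(x,.025),(x,.075),zt,201); b=C[:,1]
    print("far",x,b[::8].astype(int), q[np.gradient(cv2.GaussianBlur(b.reshape(-1,1),(1,15),0)[:,0]).argmin(),1])
```

```text
top z 0.26739874155601373
near -0.004 [115 116 114 110 107 103 104 108 100  78  76 104 133 145 144 137 131 125
 117 117 125 134 144 125  99  73] -0.053000000000000005
far -0.004 [ 88  85  71  57  49  45  44  45  43  48  59  72  89 118 161 204 224 225
 219 196 159 118  89  82  84  85] 0.0655
near -0.002 [108 111 111 111 109 106 108 107  94  78  84 128 154 153 150 145 140 140
 140 140 146 147 140 115  79  54] -0.054000000000000006
far -0.002 [ 58  53  47  38  40  40  41  42  45  54  65  75  86 111 160 203 225 222
 204 177 137  96  81  79  81  83] 0.06525
near 0 [ 99 103 107 111 106 108 110 106  93  74  98 138 156 155 151 147 149 154
 159 161 161 155 132  95  60  40] -0.054000000000000006
far 0 [ 39  33  33  33  37  35  38  40  46  61  72  80  86 114 162 207 217 206
 179 147 113  88  77  78  81  82] 0.0635
near 0.002 [ 91  97 105 109 106 108 110 106  90  81 106 143 160 157 151 148 151 158
 164 167 166 154 125  81  45  36] -0.05475
far 0.002 [ 31  34  34  33  37  38  37  39  55  69  81  85  89 116 166 208 206 179
 146 114  90  81  76  77  79  81] 0.06075
near 0.004 [ 93  97 103 106 108 110 109 104  90  87 110 144 156 156 154 152 154 161
 165 167 167 152 120  75  34  37] -0.054000000000000006
far 0.004 [ 34  38  42  39  44  48  46  44  57  74  85  84  90 119 171 204 202 157
 115  90  81  78  78  78  81  86] 0.058750000000000004
```

drive_tool(motion=[[-0.2, 0.3, -1, -0.2], [-0.5, 0.8, -2.6, -0.4], [-0.8, 1.4, -4.8, -0.7], [-1.1, 2.1, -7.3, -1.1], [-1.4, 2.9, -10, -1.6], [-1.4, 3.7, -12.8, -2], [-1.4, 4.5, -15.6, -2.4], [-1.4, 5.3, -18.4, -2.9], [-1.4, 6.1, -21.2, -3.3], [-1.4, 6.9, -24, -3.8], [-1.4, 7.7, -26.8, -4.2], [-1.4, 8.5, -29.5, -4.6], [-1.4, 9.2, -31.8, -5], [-1.4, 9.7, -33.6, -5.3], [-1.4, 9.9, -34.5, -5.45], [-1.4, 10, -34.8, -5.45], [-1.4, 10, -34.8, -5.45], [-1.4, 10, -34.8, -5.45]])

```text
time: 11.72
ee_pos: [0.6288, -0.0265, 0.2505]
eef_rot: [0.454, 0.542, -0.455, 0.542]
ft_force: [0.2, -0.6, -1.3]
width: 0.0121
```

Run:
```python
from go import *
go((.6293,-.0254,.20),10.1)
for n in("side","top"):
    im=r.camera(n); cv2.imwrite(f"pics/{n}8.png",im[:,:,::-1])
crop("pics/side8.png","pics/g1.png",205,90,305,215,6)
crop("pics/top8.png","pics/g2.png",185,90,285,225,5)
```

```text
t=11.7 yaw 10.01 shift cm [ 5.05  0.07 -0.11] twist -0.018 F [ 0.2 -0.6 -1.3] w 0.0121 q [ 0.48  0.42 -0.68  1.41  0.26  1.41 -0.03]
```

View pics/g1.png

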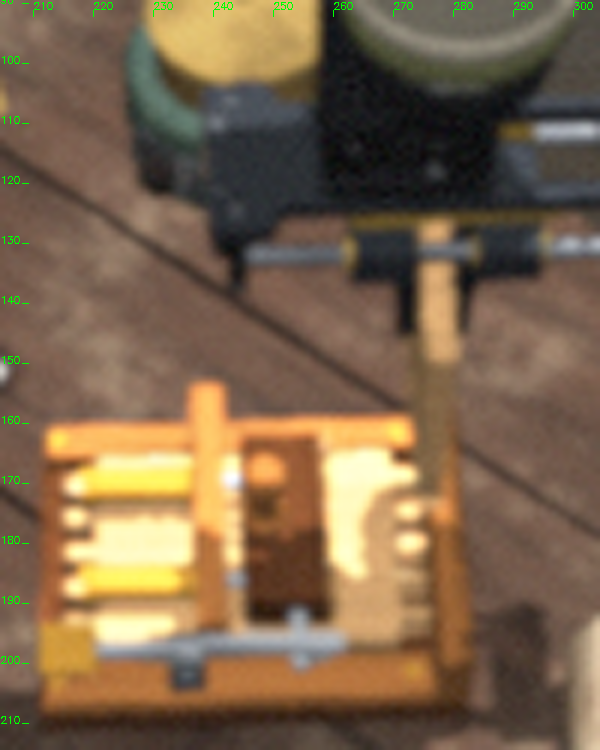

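View pics/g2.png

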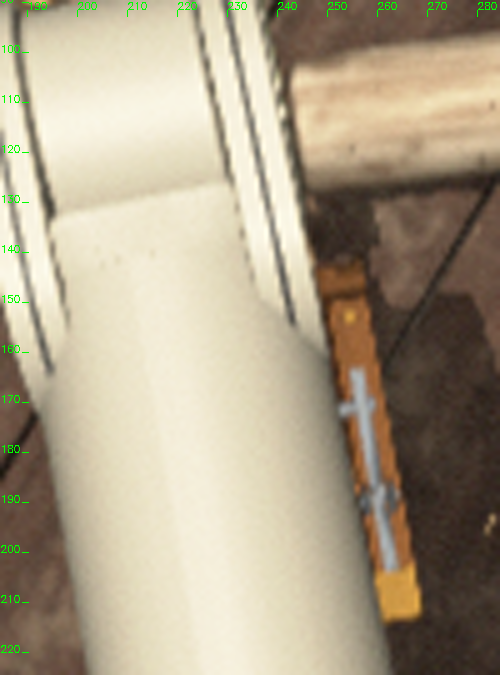

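The side view shows the held board edge-on. Its near top edge is at about (276.5,149.5), and its end face runs down to about v=173 above the sockets (teeth at u≈271). I'll measure the near end along the board line.

Run:
```python
from tr import *
s=r.read_state(); p=s["ee_pos"]; print(p); zb=p[2]-.0985; zt=zb+.13
im=cv2.imread("pics/side8.png")
yaw=np.radians(10.1)
for x in(-.003,0,.003):
    q,C=prof(im,"side",p[:2],yaw,(x,-.08),(x,-.025),zt,221); g=np.gradient(cv2.GaussianBlur(C[:,1].reshape(-1,1),(1,15),0)[:,0]); print("near top",x,(1e3*q[g.argmax(),1]).round(1),C[::10,1].astype(int))
for y in(-.05,-.045,-.04,-.035):
    q,C=prof(im,"side",p[:2],yaw,(-.02,y),(.02,y),zt,161); g=np.gradient(cv2.GaussianBlur(C[:,1].reshape(-1,1),(1,11),0)[:,0]); print("faces",y,(1e3*q[g.argmax(),0]).round(1),(1e3*q[g.argmin(),0]).round(1))
crop("pics/side8.png","pics/g3.png",255,140,295,200,12,proj("side",[np.r_[p[:2]+np.array([[np.cos(yaw),-np.sin(yaw)],[np.sin(yaw),np.cos(yaw)]])@np.array([a,b]),z] for a in(-.006,.006) for b,z in((-.0531,zt),(-.0531,zt-.012),(-.0531,zb+.012),(-.0531,zb))]))
```

```text
[ 0.62880433 -0.02719073  0.25063704]
near top -0.003 -57.0 [101 102 100  99  99 101 101 105 117 136 156 166 168 167 168 171 176 177
 176 176 176 175 172]
near top 0 -56.8 [ 95  99 101 100  99 101 100 104 116 134 154 165 165 164 165 167 170 171
 168 169 170 169 167]
near top 0.003 -56.8 [ 99 101  99  98  98 100 100 102 109 122 139 147 151 146 140 138 139 139
 139 140 141 142 141]
faces -0.05 -8.8 5.5
faces -0.045 -10.5 4.0
faces -0.04 -10.8 4.0
faces -0.035 -10.5 4.5
```

View pics/g3.png

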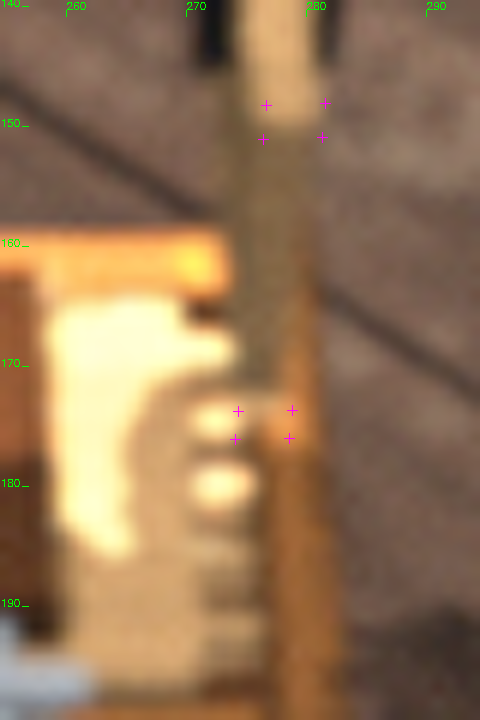

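Run:
```python
from tr import *
im=r.camera("side")[:,:,::-1].copy(); cv2.imwrite("pics/side9.png",im)
s=r.read_state(); p=s["ee_pos"]; M=R.from_quat(s["eef_rot"]).as_matrix(); print(p,M.round(4))
pts=proj("side",[p+M@np.array([a,b,c]) for a in(.019,) for b in(-.006,-.021,.006,.021) for c in(-.0095,.0095)])
print(pts.round(1))
crop(im,"pics/g4.png",250,120,300,180,12,pts)
```

```text
[ 0.62886461 -0.02713603  0.25068283] [[ 1.000e-04  9.849e-01  1.730e-01]
 [-8.000e-04  1.730e-01 -9.849e-01]
 [-1.000e+00 -1.000e-04  8.000e-04]]
[[274.2 139.6]
 [274.6 145.6]
 [268.4 139.7]
 [268.8 145.7]
 [278.8 139.5]
 [279.3 145.5]
 [284.6 139.3]
 [285.1 145.3]]
```

View pics/g4.png

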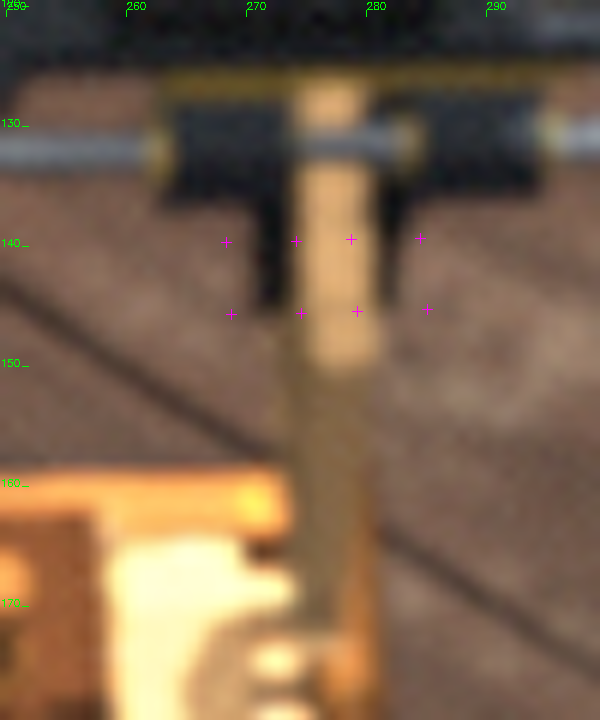

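Run:
```python
from go import *
yaw=np.radians(10.1); ex=np.array([np.cos(yaw),np.sin(yaw)]); ey=np.array([-ex[1],ex[0]])
o=np.array([.5534,-.0370]); t=o+.0768*ex-.0005*ey; print("seat tcp",t)
go((*t,.169),10.1)
```

```text
seat tcp [ 0.62909753 -0.02402409]
t=11.9 yaw 9.96 shift cm [ 8.17  0.08 -0.31] twist -0.027 F [-1.1  0.  -1. ] w 0.0118 q [ 0.48  0.42 -0.68  1.41  0.26  1.41 -0.03]
```

drive_tool(motion=[[1, 0.08, -0.3, -0.03], [3, 0.08, -0.3, -0.03], [5, 0.08, -0.3, -0.03], [6.8, 0.08, -0.3, -0.03], [7.8, 0.08, -0.3, -0.03], [8.2, 0.08, -0.3, -0.03], [8.2, 0.08, -0.3, -0.03], [8.2, 0.08, -0.3, -0.03], [8.2, 0.08, -0.3, -0.03]])

```text
time: 12.62
ee_pos: [0.63, -0.0226, 0.1698]
eef_rot: [0.454, 0.542, -0.453, 0.543]
ft_force: [-0.1, 0.1, -1.6]
width: 0.0117
```

Run:
```python
from go import *
im=r.camera("side")[:,:,::-1].copy(); cv2.imwrite("pics/side10.png",im)
s=r.read_state(); p=s["ee_pos"]; zb=p[2]-.0985
go((.6291,-.0240,.12),10.1)
yaw=np.radians(10.1); ex=np.array([np.cos(yaw),np.sin(yaw)]); ey=np.array([-ex[1],ex[0]])
pts=[np.r_[p[:2]+a*ex+(b-.0545)*ey,z] for a in(-.006,.006) for b in(0,) for z in(zb,zb+.012,zb+.118,zb+.13)]
crop(im,"pics/g5.png",250,125,300,205,9,proj("side",pts))
crop(im,"pics/g6.png",250,125,300,205,9)
```

```text
t=12.7 yaw 10.23 shift cm [ 4.97 -0.12  0.12] twist 0.026 F [ 0.2  0.  -1.9] w 0.0121 q [ 0.47  0.47 -0.67  1.51  0.3   1.26 -0.06]
```

View pics/g5.png

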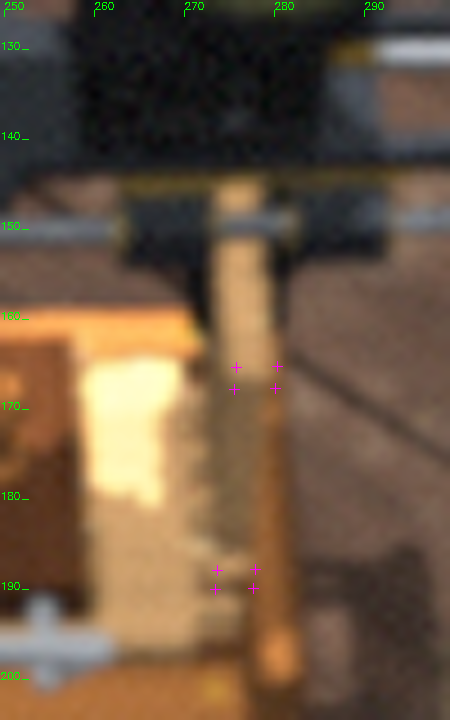

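View pics/g6.png

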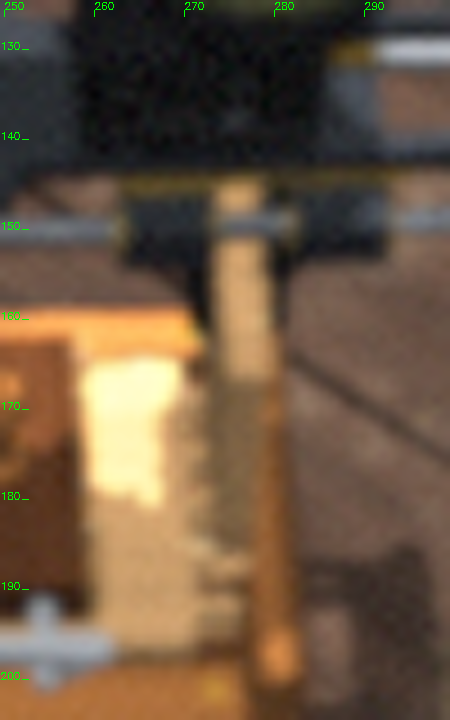

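Run:
```python
from go import *
im=cv2.imread("pics/side10.png"); im=cv2.convertScaleAbs(im,alpha=1.5,beta=0)
crop(im,"pics/g7.png",262,155,292,202,16)
im=cv2.imread("pics/side9.png"); im=cv2.convertScaleAbs(im,alpha=1.5,beta=0)
crop(im,"pics/g8.png",262,140,292,187,16)
```

```text
(no output)
```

View pics/g7.png

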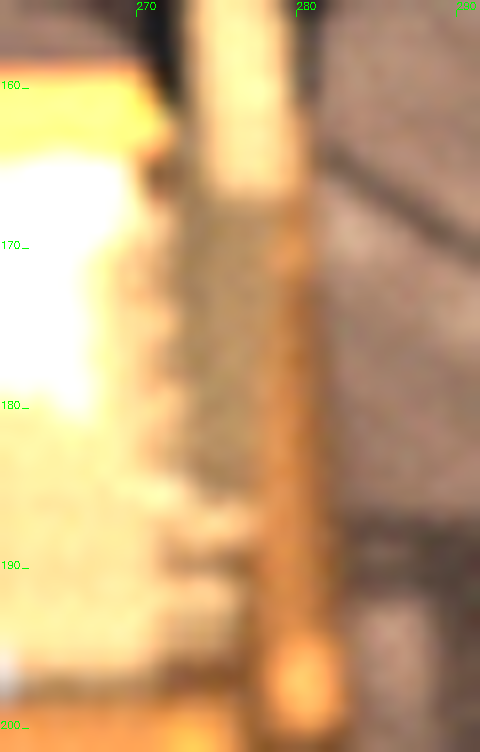

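View pics/g8.png

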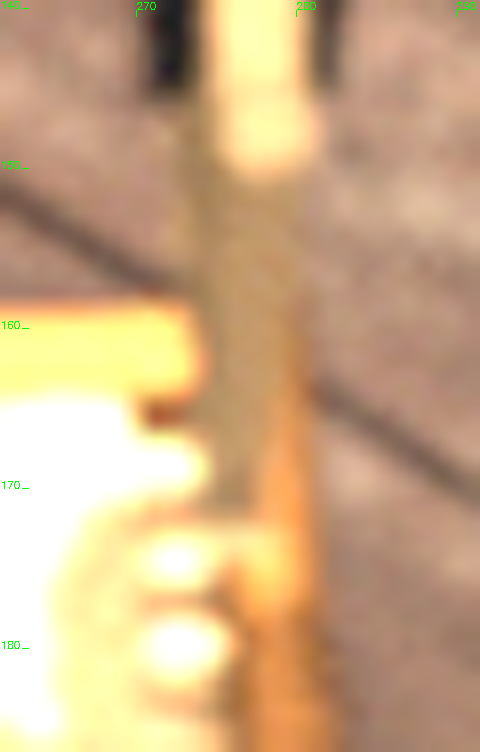

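Run:
```python
from go import *
def rep(p,yawd,off):
    yaw=np.radians(yawd);ex=np.array([np.cos(yaw),np.sin(yaw)]); ey=np.array([-ex[1],ex[0]]); zb=p[2]-.0985
    return [np.r_[p[:2]+a*ex+(off-.055)*ey,z] for a in(-.006,.006) for z in(zb,zb+.13)]
P=proj("side",rep(np.array([.4308,-.3287,.2365]),-17.17,.0019)); print(P.round(1))
im=cv2.convertScaleAbs(cv2.imread("pics/side7.png"),alpha=1.5,beta=0)
crop(im,"pics/g9.png",145,225,190,285,12,P)
# tilt estimate from side10
s=r.read_state(); p=s["ee_pos"]; zb=p[2]-.0985; print(p)
a,b=plane("side",[(275.5,186)],zb)[0],plane("side",[(276.9,166.5)],zb+.13)[0]
yaw=np.radians(10.1);ey=np.array([-np.sin(yaw),np.cos(yaw)])
print("bottom rel tcp y",(a[:2]-p[:2])@ey,"top",(b[:2]-p[:2])@ey)
```

```text
[[167.8 272.1]
 [157.9 252.3]
 [172.1 274.1]
 [162.7 254.6]]
[ 0.63000724 -0.02259171  0.16973539]
bottom rel tcp y -0.0415204900451412 top -0.05825672571332068
```

View pics/g9.png

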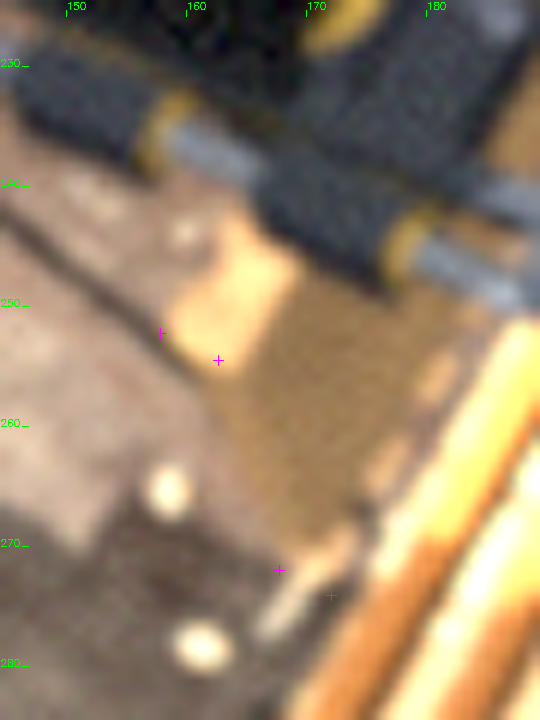

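The held board has swung in the grip. Its end face runs (277,166.5) to (275.5,186), against an expected 165.1 to 188, so it leans about 5–6° with the -y end low. I'll level it by pressing it gently on the flat drawer front between the jaw and the sockets (jig x≈53 mm).

drive_tool(motion=[[0, -0.4, 0, 0], [0, -1, 0, 0], [0, -1.7, 0, 0], [0, -2.2, 0.1, 0], [0.3, -2.4, 0.1, 0], [1, -2.4, 0.1, 0], [1.8, -2.4, 0.1, 0], [2.4, -2.4, 0.1, 0], [2.6, -2.4, 0.1, 0], [2.6, -2.4, 0.1, 0]])

```text
time: 13.5
ee_pos: [0.6055, -0.0278, 0.1414]
eef_rot: [0.453, 0.543, -0.454, 0.542]
ft_force: [0.1, 0.6, -1.0]
width: 0.0118
```

Run:
```python
from go import *
im=r.camera("side")[:,:,::-1].copy(); cv2.imwrite("pics/side11.png",im)
go((.6060,-.0265,.1305),10.1)
crop(cv2.convertScaleAbs(im,alpha=1.4,beta=0),"pics/h1.png",235,140,295,205,10)
```

```text
t=13.6 yaw 10.25 shift cm [ 1.15  0.03 -0.12] twist 0.03 F [ 0.   0.6 -0.9] w 0.012 q [ 0.5   0.45 -0.67  1.6   0.29  1.19 -0.06]
```

View pics/h1.png

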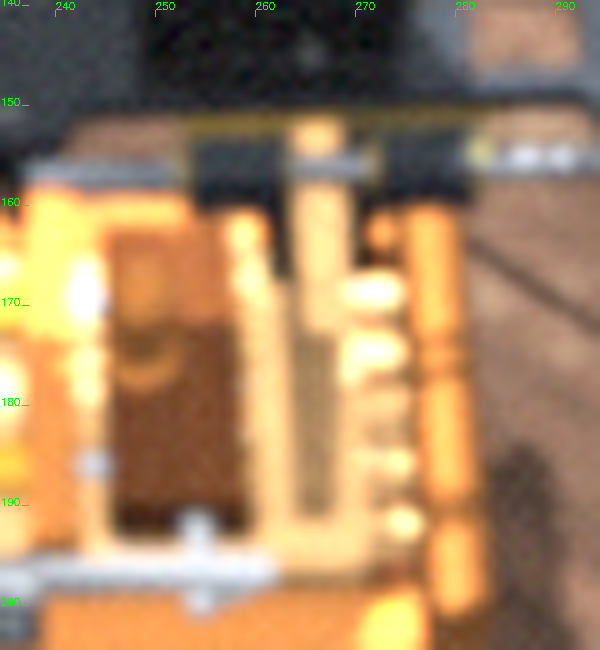

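drive_tool(motion=[[0.1, 0, 0, 0], [0.2, 0, 0, 0], [0.3, 0, 0, 0], [0.4, 0, 0, 0], [0.5, 0, 0, 0], [0.6, 0, 0, 0], [0.6, 0, 0, 0]])

```text
time: 14.13
ee_pos: [0.6059, -0.0279, 0.1363]
eef_rot: [0.453, 0.543, -0.453, 0.543]
ft_force: [0.2, -0.2, -1.6]
width: 0.0117
```

drive_tool(motion=[[0.1, 0, 0, 0], [0.2, 0, 0, 0], [0.3, 0, 0, 0], [0.3, 0, 0, 0]])

```text
time: 14.47
ee_pos: [0.6058, -0.0279, 0.1333]
eef_rot: [0.453, 0.543, -0.453, 0.543]
ft_force: [-0.6, -0.5, -0.9]
width: 0.0117
```

drive_tool(motion=[[0.1, 0, 0, 0], [0.2, 0, 0, 0], [0.2, 0, 0, 0]])

```text
time: 14.72
ee_pos: [0.6059, -0.0279, 0.1313]
eef_rot: [0.453, 0.543, -0.453, 0.543]
ft_force: [-0.2, -0.6, -0.9]
width: 0.0119
```

drive_tool(motion=[[0.1, 0, 0, 0], [0.2, 0, 0, 0], [0.2, 0, 0, 0]])

```text
time: 14.97
ee_pos: [0.6062, -0.0279, 0.1305]
eef_rot: [0.453, 0.542, -0.453, 0.543]
ft_force: [-2.9, -1.0, 7.8]
width: 0.0118
```

drive_tool(motion=[[0.1, 0, 0, 0], [0.2, 0, 0, 0], [0.2, 0, 0, 0]])

```text
time: 15.22
ee_pos: [0.6064, -0.0279, 0.1304]
eef_rot: [0.453, 0.542, -0.453, 0.543]
ft_force: [-9.0, -1.0, 23.1]
width: 0.0119
```

Run:
```python
from go import *
im=r.camera("side")[:,:,::-1].copy(); cv2.imwrite("pics/side12.png",im)
go((.6060,-.0265,.1305),10.1)
crop(cv2.convertScaleAbs(im,alpha=1.4,beta=0),"pics/h2.png",235,140,295,205,10)
```

```text
t=15.3 yaw 10.23 shift cm [-0.01 -0.02 -0.14] twist 0.026 F [-8.5 -1.4 24.1] w 0.0119 q [ 0.49  0.46 -0.67  1.62  0.3   1.17 -0.07]
```

View pics/h2.png

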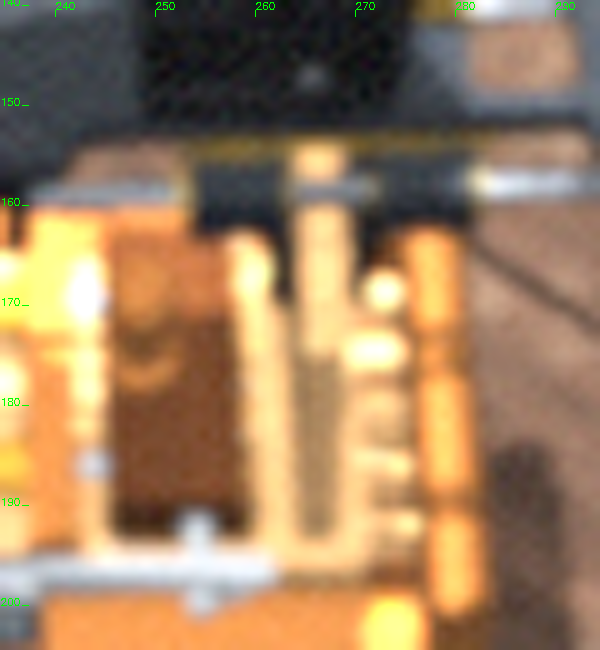

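Run:
```python
from tr import *
im=cv2.imread("pics/side12.png"); yaw=np.radians(10.1); o0=np.array([.5534,-.0370]); p=r.read_state()["ee_pos"]
ex=np.array([np.cos(yaw),np.sin(yaw)]); ey=np.array([-ex[1],ex[0]]); print("tcp jig",(p[:2]-o0)@ex,(p[:2]-o0)@ey)
for z,px in ((.032,(265.5,193.2)),(.044,(265.5,193.2)),(.162,(266.3,174.8)),(.150,(266.3,174.8)),(.032,(265,197.3))):
    w=plane("side",[px],z)[0,:2]-o0; print(z,px,"jig raw",(w@ex*1e3).round(1),(w@ey*1e3).round(1))
u=proj("side",[np.r_[o0+.053*ex+y*ey,z] for y in(-.055,-.05,-.045) for z in(.032,.044,.15,.162)]);print(u.round(1))
crop(cv2.convertScaleAbs(im,alpha=1.4,beta=0),"pics/h3.png",255,165,285,202,18)
```

```text
tcp jig 0.053798769577357006 -0.00031519151096086095
0.032 (265.5, 193.2) jig raw 51.2 -41.6
0.044 (265.5, 193.2) jig raw 50.5 -48.3
0.162 (266.3, 174.8) jig raw 48.5 -57.8
0.15 (266.3, 174.8) jig raw 49.3 -50.5
0.032 (265, 197.3) jig raw 49.1 -55.3
[[266.3 197.2]
 [266.5 195.2]
 [267.8 176.2]
 [267.9 173.9]
 [266.3 195.7]
 [266.4 193.7]
 [267.7 174.6]
 [267.8 172.3]
 [266.2 194.2]
 [266.3 192.2]
 [267.6 173. ]
 [267.7 170.7]]
```

View pics/h3.png

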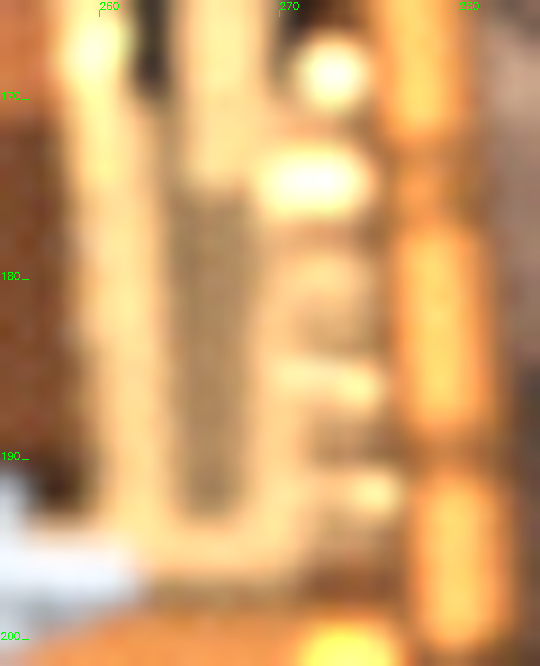

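Contact came sharply at TCP z=0.1304, which is bottom at 32 mm. So the board was level and undisturbed all along: the dark strip is only the body between the finger rows. In the side view its near end sits at raw jig y −49.4 mm, against teeth raw +2.4, so the board is +3.2 mm in jig y. I'll correct for that and move over the sockets.

drive_tool(motion=[[-0.4, 0, 0, 0], [-1, 0, 0, 0], [-1.5, 0, 0, 0], [-1.7, 0.3, 0.1, 0], [-1.7, 0.9, 0.2, 0], [-1.7, 1.5, 0.3, -0.02], [-1.7, 2, 0.3, -0.02], [-1.7, 2.25, 0.3, -0.02], [-1.7, 2.3, 0.3, -0.02], [-1.7, 2.3, 0.3, -0.02], [-1.7, 2.3, 0.3, -0.02]])

```text
time: 16.18
ee_pos: [0.629, -0.0266, 0.1443]
eef_rot: [0.453, 0.543, -0.453, 0.543]
ft_force: [-1.4, -0.3, -0.8]
width: 0.0114
```

Run:
```python
from tr import *
im=r.camera("side")[:,:,::-1].copy(); cv2.imwrite("pics/side13.png",im)
yaw=np.radians(10.1); o0=np.array([.5534,-.0370]); s=r.read_state();p=s["ee_pos"]
ex=np.array([np.cos(yaw),np.sin(yaw)]); ey=np.array([-ex[1],ex[0]]); print(s["time"],"tcp jig",(p[:2]-o0)@ex,(p[:2]-o0)@ey,p[2])
M=R.from_quat(s["eef_rot"]).as_matrix(); print(np.degrees(np.arctan2(M[1,1],M[0,1])))
crop(cv2.convertScaleAbs(im,alpha=1.4,beta=0),"pics/h4.png",250,150,295,205,13)
```

```text
16.2333 tcp jig 0.07617634034230762 -0.0031361686279583237 0.1444111356964255
10.342216565466575
```

View pics/h4.png

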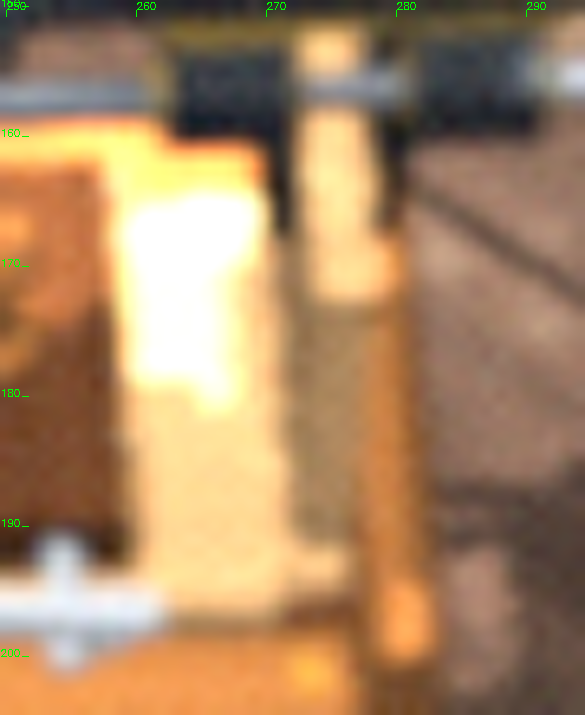

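drive_tool(motion=[[0.3, 0.05, 0.02, 0.03], [0.7, 0.05, 0.02, 0.03], [1.1, 0.05, 0.02, 0.03], [1.3, 0.05, 0.02, 0.03], [1.45, 0.05, 0.02, 0.03], [1.55, 0.05, 0.02, 0.03], [1.65, 0.05, 0.02, 0.03], [1.65, 0.05, 0.02, 0.03]])

```text
time: 16.9
ee_pos: [0.6296, -0.0269, 0.1279]
eef_rot: [0.454, 0.542, -0.454, 0.542]
ft_force: [0.2, -0.2, -1.4]
width: 0.0118
```

drive_tool(motion=[[0.1, 0, 0, 0], [0.2, 0, 0, 0], [0.3, 0, 0, 0], [0.3, 0, 0, 0]])

```text
time: 17.23
ee_pos: [0.6298, -0.0261, 0.1251]
eef_rot: [0.454, 0.543, -0.453, 0.542]
ft_force: [0.7, 2.0, -0.3]
width: 0.0118
```

drive_tool(motion=[[0.1, 0, 0, 0], [0.2, 0, 0, 0], [0.3, 0, 0, 0], [0.3, 0, 0, 0]])

```text
time: 17.57
ee_pos: [0.6295, -0.0262, 0.1218]
eef_rot: [0.454, 0.543, -0.453, 0.542]
ft_force: [0.5, 4.3, -1.7]
width: 0.0117
```

drive_tool(motion=[[0.1, 0, 0, 0], [0.2, 0, 0, 0], [0.3, 0, 0, 0], [0.35, 0, 0, 0], [0.35, 0, 0, 0]])

```text
time: 17.98
ee_pos: [0.6297, -0.0262, 0.1187]
eef_rot: [0.454, 0.543, -0.453, 0.542]
ft_force: [-1.7, 5.6, 1.9]
width: 0.0119
```

drive_tool(motion=[[0, 0, -0.05, 0], [0.1, 0, -0.05, 0], [0.2, 0, -0.05, 0], [0.25, 0, -0.05, 0], [0.25, 0, -0.05, 0], [0.25, 0, -0.05, 0]])

```text
time: 18.48
ee_pos: [0.6298, -0.026, 0.1185]
eef_rot: [0.454, 0.542, -0.454, 0.543]
ft_force: [-9.4, 3.9, 20.9]
width: 0.0115
```

drive_tool(motion=[[-0.1, 0, 0, 0], [-0.2, 0, 0, 0], [-0.2, 0, 0, 0]])

```text
time: 18.73
ee_pos: [0.6297, -0.0261, 0.1186]
eef_rot: [0.454, 0.542, -0.453, 0.543]
ft_force: [-2.4, 4.9, 5.7]
width: 0.0117
```

drive_tool(motion=[[0, 0, 0, 0], [0, 0, 0, 0], [0, 0, 0, 0], [0, 0, 0, 0], [0, 0, 0, 0], [0, 0, 0, 0], [0, 0, 0, 0]], grip=110)

```text
time: 19.32
ee_pos: [0.6296, -0.0266, 0.118]
eef_rot: [0.454, 0.542, -0.454, 0.542]
ft_force: [0.2, 1.0, 0.2]
width: 0.0467
```

drive_tool(motion=[[-0.5, 0, 0, 0], [-1.5, 0, 0, 0], [-3, 0, 0, 0], [-5.5, 0, 0, 0], [-8.5, 0, 0, 0], [-10, 0, 0, 0], [-10, 0, 0, 0]])

```text
time: 19.9
ee_pos: [0.6314, -0.0259, 0.2234]
eef_rot: [0.455, 0.54, -0.452, 0.544]
ft_force: [0.8, 0.9, -0.2]
width: 0.049
```

Run:
```python
from go import *
o=np.array([.5534,-.0370]); yaw=np.radians(10.1); ex=np.array([np.cos(yaw),np.sin(yaw)]); ey=np.array([-ex[1],ex[0]]); t=o-.091*ex-.070*ey; print(t)
go((*t,.22),10.1)
im=r.camera("side")[:,:,::-1].copy(); cv2.imwrite("pics/side14.png",im)
crop(im,"pics/k1.png",205,95,305,215,6)
```

```text
[ 0.47608588 -0.12187359]
t=19.9 yaw 10.19 shift cm [  0.24 -16.99   6.7 ] twist 0.019 F [ 0.8  0.9 -0.2] w 0.049 q [ 0.48  0.43 -0.68  1.44  0.28  1.35 -0.04]
```

View pics/k1.png

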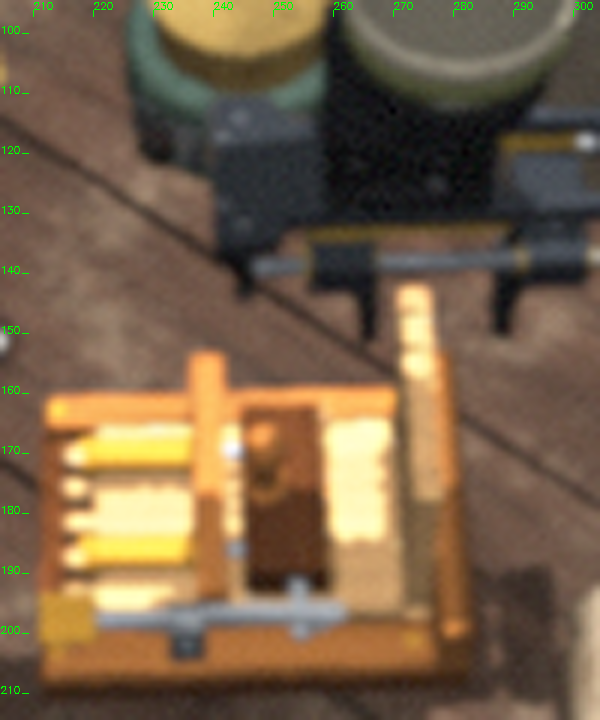

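The board stands upright in the sockets: its top runs (272,143) to (275,178) and its near end comes down to (273,197). The jaw is still caught. Next I go to the paddle with the gripper shut.

drive_tool(motion=[[0, -1, 0.4, 0], [0, -2.6, 1, 0], [0, -5, 2, 0], [0, -7.6, 3, 0], [0, -10.2, 4, 0], [0, -12.8, 5, 0], [0, -15, 5.9, 0], [0, -16.4, 6.5, 0], [0, -17, 6.7, 0], [0, -17, 6.7, 0], [0, -17, 6.7, 0]], grip=255)

```text
time: 20.87
ee_pos: [0.4744, -0.1219, 0.218]
eef_rot: [0.454, 0.542, -0.454, 0.542]
ft_force: [0.1, 0.1, 0.1]
width: 0.0007
```

Run:
```python
from go import *
go((.4761,-.1219,.084),10.1)
```

```text
t=20.9 yaw 10.19 shift cm [13.4   0.16  0.02] twist 0.018 F [0.1 0.1 0.1] w 0.0007 q [ 0.8   0.1  -0.67  1.81  0.06  1.25  0.29]
```

drive_tool(motion=[[2, 0.1, 0, 0], [5, 0.1, 0, 0], [8.5, 0.1, 0, 0], [11, 0.1, 0, 0], [12.6, 0.1, 0, 0], [13, 0.1, 0, 0], [13, 0.1, 0, 0]])

```text
time: 21.45
ee_pos: [0.4752, -0.1209, 0.0871]
eef_rot: [0.453, 0.544, -0.453, 0.542]
ft_force: [-0.3, 1.3, -0.0]
width: 0.0005
```

Run:
```python
from go import *
go((.4761,-.1219,.071),10.1)
im=r.camera("side")[:,:,::-1].copy(); cv2.imwrite("pics/side15.png",im)
crop(im,"pics/k2.png",195,125,295,215,7)
```

```text
t=21.4 yaw 10.28 shift cm [1.61 0.07 0.12] twist 0.036 F [-0.3  1.3 -0. ] w 0.0005 q [ 0.75  0.26 -0.65  1.95  0.18  0.99  0.19]
```

View pics/k2.png

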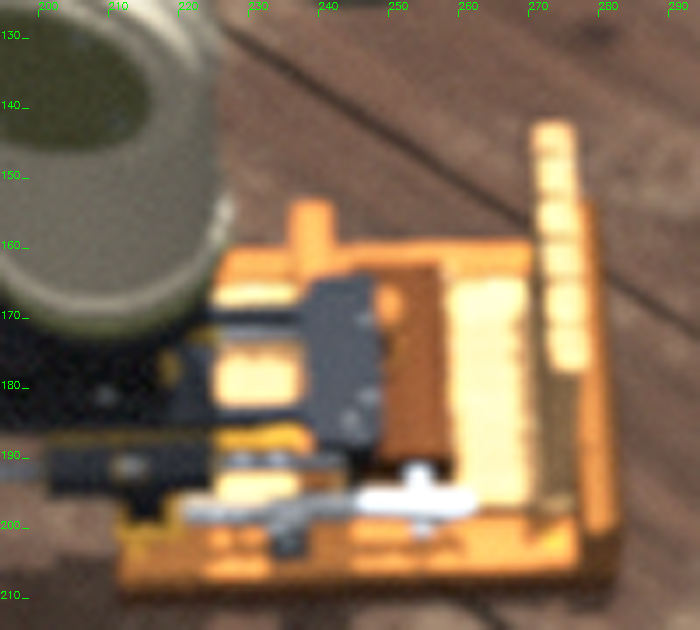

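The fingertips are over the brass paddle at (214,198), and the board is upright with all six upper fingers visible. I press.

drive_tool(motion=[[0.4, 0.05, 0.05, 0], [0.7, 0.05, 0.05, 0], [0.9, 0.05, 0.05, 0], [1.1, 0.05, 0.05, 0], [1.3, 0.05, 0.05, 0], [1.5, 0.05, 0.05, 0], [1.65, 0.05, 0.05, 0], [1.7, 0.05, 0.05, 0], [1.7, 0.05, 0.05, 0], [1.7, 0.05, 0.05, 0]])

```text
time: 22.33
ee_pos: [0.4755, -0.1229, 0.071]
eef_rot: [0.454, 0.542, -0.454, 0.542]
ft_force: [-3.5, -2.6, 3.0]
width: 0.0005
```

Run:
```python
from go import *
go((.4761,-.1219,.071),10.1)
im=r.camera("side")[:,:,::-1].copy(); cv2.imwrite("pics/side16.png",im)
crop(im,"pics/k3.png",195,125,295,215,7)
```

```text
t=22.3 yaw 10.17 shift cm [ 0.    0.08 -0.08] twist 0.015 F [-3.5 -2.6  3. ] w 0.0005 q [ 0.74  0.28 -0.64  1.97  0.21  0.96  0.18]
```

View pics/k3.png

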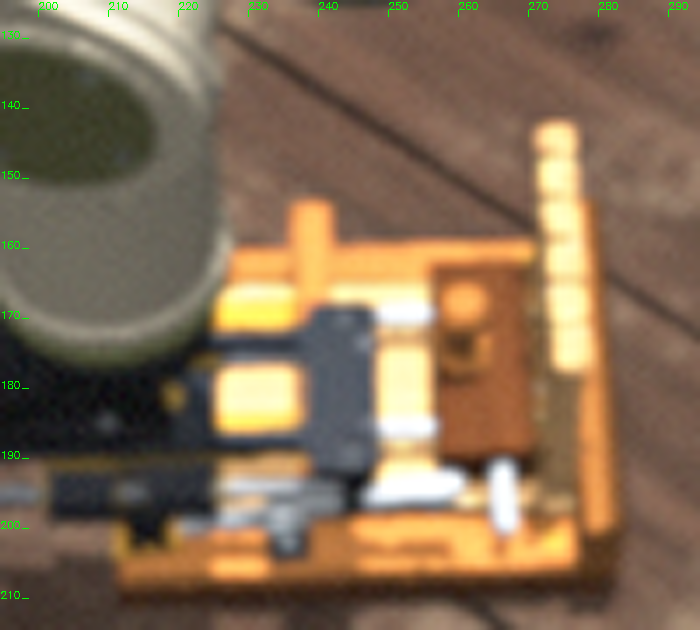

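The jaw has sprung shut onto the board: its front edge is at u≈270, touching the side. I retreat and check.

drive_tool(motion=[[-0.8, 0, 0, 0], [-2, 0, 0, 0], [-4, 0, 0, 0], [-7, 0, 0, 0], [-10, 0, 0, 0], [-13, -1, 1, 0], [-14, -3, 4, 0], [-14, -5, 7, 0], [-14, -7, 10, 0], [-14, -8, 12, 0], [-14, -8, 12, 0], [-14, -8, 12, 0]])

```text
time: 23.38
ee_pos: [0.4181, -0.2555, 0.212]
eef_rot: [0.454, 0.542, -0.454, 0.542]
ft_force: [-0.3, 0.3, 0.1]
width: 0.0005
```

Run:
```python
from tr import *
for n in("side","top"):
    im=r.camera(n)[:,:,::-1].copy(); cv2.imwrite(f"pics/{n}17.png",im)
    cv2.imwrite(f"pics/{n}17b.png",cv2.resize(im,(800,600)))
crop("pics/top17.png","pics/k4.png",190,115,275,225,6)
crop("pics/side17.png","pics/k5.png",205,125,295,215,7)
print(r.read_state()["ft_force"],r.read_state()["ee_pos"])
```

```text
[-0.28164817  0.07317728 -0.00880736] [ 0.41889834 -0.25367203  0.21176466]
```

View pics/k4.png

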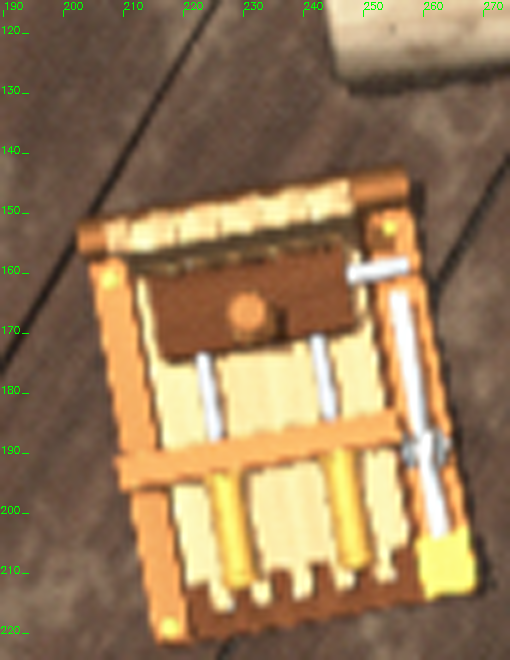

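View pics/k5.png

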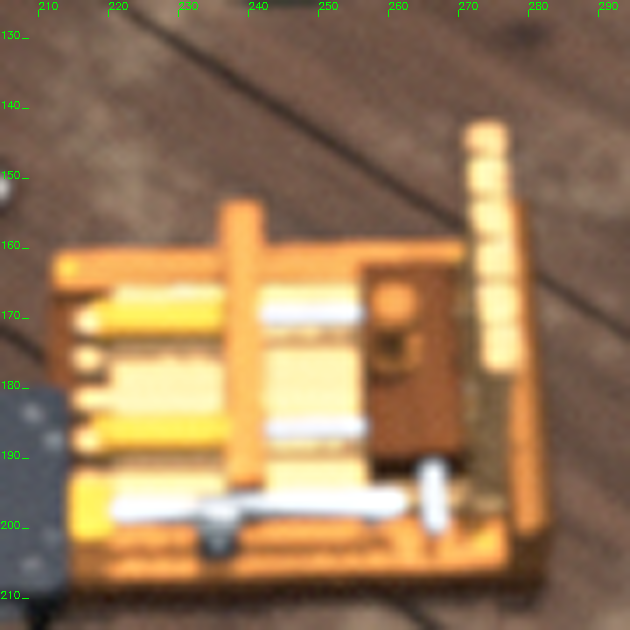

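View pics/side17b.png

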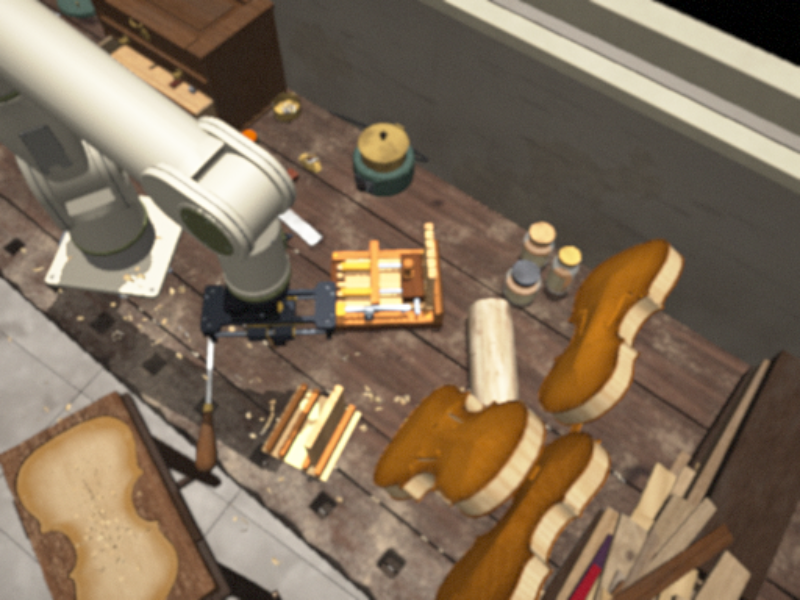

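Run:
```python
from h import *
o=np.array([.5534,-.0370]); yaw=np.radians(10.1); ex=np.array([np.cos(yaw),np.sin(yaw)])
a=plane("top",[(230.7,166.5)],.104)[0,:2]; b=plane("top",[(230.5,162.7)],.104)[0,:2]; print("jaw travel mm",(b-a)@ex*1e3)
print(r.close_job())
```

```text
jaw travel mm 10.497810408614763
the job is handed in; nothing more can be done
None
```

The drawer side is in the jig, fully home and pinched upright against the fence, and I handed the job in at about 23.5 s of the 61 s allowed.

**What I did:**
- I drew the jaw back by its knob until the catch held it.
- I lifted the fingered side out of the stand and lowered it into its six sockets. It stopped on its shoulders at the expected height (TCP z 0.1185 m) under about 21 N.
- I then pressed the paddle and the jaw sprung shut on the side.

**Last checks:**
- **Jaw travel:** about 10.5 mm from the top picture; 10 mm is expected when it pinches the side.
- **Side:** it stands upright against the fence in both views.
- **Other things:** the plain back is still in its groove. The mallet and what I could see of the try square looked unmoved. The sanding block was hidden behind the arm in the final side view, and I did not check it in the top view.
- **Robot:** it touches nothing, and the wrist force is about 0.

**Readings that disagreed:**
- **Cameras:** the two differed by 3–6 mm on the jig. I settled this with the knob grip position and by measuring the board against the socket teeth in the same picture.
- **Board lean:** the board seemed to lean in the grip, so I set it lightly on the flat of the drawer front (about 24 N). It met the surface level, at the height expected. The lean was a misreading, and the picture there gave a 3 mm sideways correction.

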